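# Draw the mixing palette from under the parked stack

### The arm

A 6-joint arm with a two-finger parallel gripper is mounted at the origin on a cart in front of the work surface, level with it; the furniture and walls round the work are solid. World frame = base frame: x ahead of the robot, y to its left, z up, the work surface at z = 0. Lengths are in m, angles in rad, forces in N, time in s.
With the tool pointing down it reaches from about 0.275 to 0.825 m from the base axis. Payload 4.9 kg.
Tool frame: the origin (TCP) lies midway between the tips of the shut fingers; the grasp point (between the pads) lies 19 mm behind it (bot.grip_depth is the distance from the TCP to the grasp point, in m); y points along the fingers, x is the direction in which the jaws open and shut, and the axes are right-handed (so a half turn about y gives the same grasp; the last joint's range is limited). The gripper opens to 85 mm and grips with 20 to 120 N. Pads are 22 mm wide; open, the fingers measure 114 mm over their backs; the gripper's body (76 mm by 85 mm) begins 54 mm behind the grasp point. The pads swing forward as they close: fully open they stand 13 mm farther back than shut.
Start: joints at [-1.334, 0.326, -0.193, 1.052, 0, 1.437], TCP at [0.199, -0.513, 0.231] pointing down, gripper open.
Joint ranges: [-2.65, 2.65], [-0.97, 1.79], [-1.3, 1.35], [-1.93, 2.1], [-1.47, 1.37], [-3.14, 3.14]. Speed limits (rad/s): [2.57, 2.57, 3.14, 3.14, 3.14, 3.14].

### API

Orientations are given as a unit quaternion [w, x, y, z].
In Python, from cell import bot gives the robot as it stands. Calls block until the motion is done:
- bot.move_pose(position, orientation): joint-space move of the TCP to a pose.
- bot.move_linear(position, speed=0.15, rotation=None, until_force=None): straight line of the TCP; rotation=None keeps the orientation; speed is the mean speed in m/s. With until_force (N) it stops when the force on the tool has changed by that much, and returns True; else False.
- bot.goto_joints(angles): joint-space move.
- bot.set_gripper(opening, grasp_force=None): opening from 0.0 (shut) to 1.0 (fully open); grasp_force is the grip in N (None keeps the last); returns when the fingers have stopped.
- bot.wait(seconds).
- bot.solve_ik(position, orientation): joint angles nearest the present ones, or None.
- bot.camera(name): name is "scene" or "top" or "wrist"; returns the picture (420x560x3 uint8, red, green, blue); there is no depth.
- bot.calibration(name): a dict with "mtx" (3x3 intrinsics, pixels), "extrinsics" (4x4, takes a point from world to camera coordinates); the wrist camera has in their place "hand_eye" (4x4, takes a point from camera to tool coordinates, whose origin is the TCP and whose axes are the tool frame's). Camera axes: x right, y down, z forward; pixel columns grow to the right and rows downward; lengths in m; the calibration is good to about 2 mm. A picture is of the moment at which its call begins: read the wrist's pose just before it. calibration takes no time and is no camera call.
A pose or a line that the arm cannot do raises bot.PlanningError and nothing moves.
- bot.close_job(): hands the job in, once; it reports no verdict.
Trained networks look in the newest picture that a camera, given by its name, has taken for a name from the list of things; names that differ only in an ending like _2 or _b are one class to them, and where a whole thing is asked for, a point or a joint stands for the part that bears it (a point fixed in the world has none). Each returns a list of dicts, best first, with "confidence" (0 to 1); they miss things now and then, are a little off and sometimes report something else, mostly with a low value. They report only what shows in the picture. A call takes as long as a camera call. They do not tell look-alikes from the thing itself.
- bot.search_frame(camera, thing): "bbox" ([left, top, width, height] in pixels, round what is visible of it).
Readings, each from a call of its own:
- bot.read_clock(): time.
- bot.read_joint_positions(): joint angles.
- bot.read_joint_vel(): joint speeds.
- bot.read_joint_efforts(): joint torques, N m.
- bot.read_position(): TCP position.
- bot.read_tool_rot(): TCP orientation.
- bot.read_ft_force(): force on the tool from outside, world axes, zero at the start.
- bot.read_moment(): the same for the moment, N m.
- bot.read_gripper_width(): opening from 0.0 (shut) to 1.0 (fully open).
Only numpy, scipy, OpenCV 4.12 (cv2) and the standard library are available. Lean on these libraries where they do the work, as an engineer would, in place of code of your own. Each camera call takes 0.05 s, during which the arm holds its last target.

### The job

Pull the white mixing palette out of its holder by the blue grip, out from under the stack of sanding block, carton and cup, easing it over the ridge in front of it without forcing it, so that the stack stays standing in the holder; do not unstack it. Then lay the palette flat and centred on the green mat, lengthwise along the mat with the blue grip toward the end of the mat that lies nearer the robot, and let go. Leave the spray can and the white roller cover where they are.

Things in the scene. Friction and masses are not known exactly. Their poses are not given: they have to be found in the camera images.
- palette: loose white palette, 0.15 kg: plate 160 (x) x 120 (y) x 5 mm. Origin: centre of the plate's underside; z up. On its front (-x) end an upright blue grip fin, 14 mm thick (y), x = -126 to -64, z = 5 to 50 mm. At the start the plate lies on the holder floor and carries the stack; only the fin sticks out before the stop bar, under the guard
- holder: fixed plywood palette holder, about 200 (x) x 176 (y) mm. Origin: centre of its underside; its front is -x, where the palette comes out. Floor 6 mm above the table; side guides 126 mm apart, 8 mm high over the floor, back stop behind. On its front stands an aluminium gate (ridge, stop bar, guard: see there), clamped so that it does not give
- ridge (a point): point on the holder floor under the middle of the gate's ridge: a low bar across the floor, 8 mm wide (holder x), its near face 1 to 9 mm before the plate's front edge. The gate's height is set anew each time: the ridge's top is 3 to 7 mm above the floor. The palette's front must be raised over it before it slides out; raised too little it jams on the ridge, too far it bears on the stop bar
- bar (a point): point on the holder floor under the middle of the gate's stop bar, 8 mm thick (x), 20 mm high, crossing above the plate; it holds the sanding block back. Its underside is always 11 mm above the ridge's top (14 to 18 mm above the floor), so the 5 mm plate has 6 mm of room between the two; its place is best found by touch
- guard (a point): point on the holder floor under the guard's upper edge. A clear guard with a grey rim, 100 x 100 mm, rises from the stop bar's top and leans 25 degrees forward (-x) over the grip fin, its upper edge 125 to 129 mm above the floor. A gripper pointing straight down does not fit under it; one that leans back toward the holder's -x side by 35 to 45 degrees does
- cup: loose clear plastic cup, 69 mm across the rim, 50 mm across the foot, 61 mm high, 0.03 kg, standing on the carton, top of the stack. Origin: centre of its underside
- carton: loose plain white carton, 55 (x) x 130 (y) x 50 mm high, 0.12 kg, lying on the sanding block, crosswise to it. Origin: centre of its underside
- block: loose sanding block, dark grey with a red-brown top, 62 (x) x 115 (y) x 31 mm high, 0.12 kg, bottom of the stack, lying lengthwise on the palette (its y along the palette's x). Origin: centre of its underside. It starts up to 20 mm behind the stop bar and comes to rest against it when the palette is drawn out; then the stack tips back a little over the plate's rear edge, so keep that edge low
- mat: fixed green mat on the table, 200 (x) x 150 (y) x 2 mm, with a thin white border line. Origin: centre of its underside; its -x end is the one nearer the robot
- spray: loose spray can, 67 mm diameter, 205 mm high, bystander. Origin: centre of its underside
- roller: loose white paint roller cover lying down, 106 x 38 x 40 mm, bystander. Origin: centre of its underside
- grip (a point): point inside the palette's grip fin, 103 mm in front of the palette's origin (-x) and 37 mm above the plate's underside: middle of the best place to grasp
Not all that is in view belongs to the job. Of the things that look like the mat, the larger one is meant.

How it is judged:
By the outcome, as a careful person would: the job done as asked, in the order asked, and still so for the second after the job is handed in, with the robot touching nothing.
It also fails if it takes over 64 s, if anything falls off the work surface, if the arm or the gripper's body presses on something with over 40 N, if the wrist force passes 120 N, or if a joint passes its speed limit or range.

## Working session

There is one attempt and no reset: what is moved stays moved. The work goes in short steps, each a Python script; the robot and the scene stay as the last script left them, time stands still between calls to the robot, and variables do not carry over. Pictures are saved under pics/ and viewed, and the job is handed in when it is done.

```bash
ls -la; mkdir -p pics
python3 - <<'E'
from cell import bot
import cv2,numpy as np
for n in ["scene","top","wrist"]:
    im=bot.camera(n); cv2.imwrite(f"pics/{n}0.png",im[:,:,::-1])
    c=bot.calibration(n); print(n,{k:np.round(v,4).tolist() for k,v in c.items()})
    for t in ["palette","holder","grip","cup","carton","block","mat","spray","roller"]:
        r=bot.search_frame(n,t); print(n,t,[(np.round(d["bbox"]).tolist(),round(d["confidence"],2)) for d in r[:4]])
print(bot.read_clock(),bot.grip_depth)
E
```

```text
total 12
drwxr-xr-x  3 agent agent 4096 Dec  7 05:36 .
drwxr-xr-x 23 root  root  4096 Dec  7 05:36 ..
drwxr-xr-x  2 agent agent 4096 Dec  7 05:36 pics
scene {'mtx': [[510.4647, 0.0, 266.4946], [0.0, 510.4647, 210.5858], [0.0, 0.0, 1.0]], 'extrinsics': [[-0.6128, -0.7899, 0.0226, 0.3498], [-0.3155, 0.2184, -0.9234, 0.2461], [0.7245, -0.573, -0.3831, 0.9158], [0.0, 0.0, 0.0, 1.0]]}
scene palette [([172.0, 212.0, 81.0, 32.0], 0.71)]
scene holder [([163.0, 180.0, 81.0, 72.0], 0.71), ([181.0, 177.0, 28.0, 26.0], 0.66)]
scene grip [([169.0, 213.0, 84.0, 30.0], 0.88)]
scene cup [([181.0, 175.0, 27.0, 28.0], 0.74)]
scene carton [([185.0, 193.0, 23.0, 35.0], 0.59), ([165.0, 178.0, 82.0, 73.0], 0.59)]
scene block [([183.0, 175.0, 28.0, 30.0], 0.66), ([175.0, 215.0, 40.0, 18.0], 0.61), ([171.0, 215.0, 82.0, 27.0], 0.49)]
scene mat [([279.0, 261.0, 72.0, 30.0], 0.9), ([295.0, 202.0, 75.0, 25.0], 0.85)]
scene spray [([271.0, 134.0, 27.0, 71.0], 0.86)]
scene roller [([159.0, 263.0, 55.0, 28.0], 0.91)]
top {'mtx': [[530.4316, 0.0, 272.4433], [0.0, 530.4316, 214.2817], [0.0, 0.0, 1.0]], 'extrinsics'
[... 405 characters left out ...]
[([202.0, 127.0, 50.0, 61.0], 0.95)]
top block [([204.0, 154.0, 48.0, 32.0], 0.7), ([335.0, 157.0, 98.0, 93.0], 0.33)]
top mat [([336.0, 156.0, 99.0, 92.0], 0.93), ([239.0, 270.0, 65.0, 64.0], 0.68)]
top spray [([353.0, 106.0, 42.0, 45.0], 0.82)]
top roller [([148.0, 227.0, 37.0, 43.0], 0.83), ([198.0, 154.0, 78.0, 56.0], 0.5)]
wrist {'mtx': [[341.6725, 0.0, 273.0894], [0.0, 341.6725, 201.3289], [0.0, 0.0, 1.0]], 'hand_eye': [[1.0, 0.0, 0.0007, -0.0013], [-0.0007, -0.2689, 0.9632, -0.1424], [0.0002, -0.9632, -0.2689, 0.0688], [0.0, 0.0, 0.0, 1.0]]}
wrist palette []
wrist holder []
wrist grip []
wrist cup []
wrist carton []
wrist block []
wrist mat []
wrist spray []
wrist roller []
1.5 0.0187
```

Run:
```python
import cv2
a=cv2.imread("pics/scene0.png")[110:310,140:400]; cv2.imwrite("pics/s0c.png",cv2.resize(a,None,fx=3,fy=3,interpolation=cv2.INTER_CUBIC))
a=cv2.imread("pics/top0.png")[90:350,120:460]; cv2.imwrite("pics/t0c.png",cv2.resize(a,None,fx=2.3,fy=2.3,interpolation=cv2.INTER_CUBIC))
```

```text
(no output)
```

View pics/s0c.png

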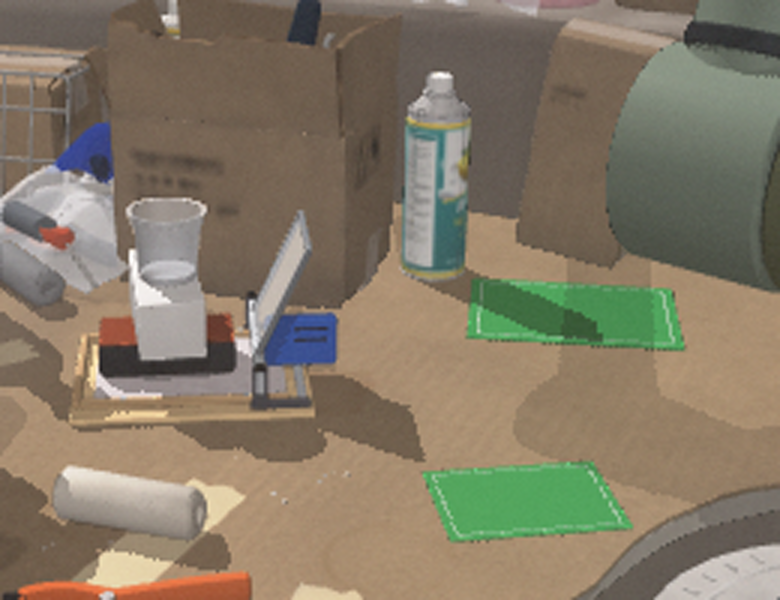

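View pics/t0c.png

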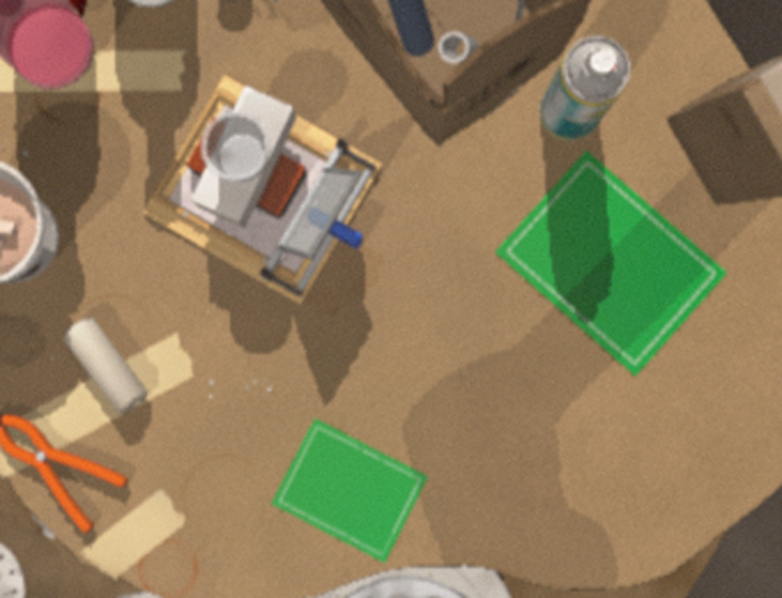

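View pics/scene0.png

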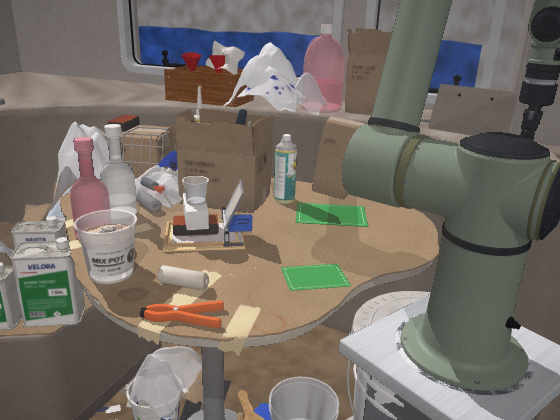

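```bash
cat > h.py <<'E'
from cell import bot
import cv2,numpy as np
from scipy.spatial.transform import Rotation as R
def cam(n,pose=None):
    c=bot.calibration(n)
    if n=="wrist":
        p,Rm=pose
        T=np.eye(4);T[:3,:3]=Rm;T[:3,3]=p
        return c["mtx"],np.linalg.inv(T@np.array(c["hand_eye"]))
    return np.array(c["mtx"]),np.array(c["extrinsics"])
def ray(K,E,uv):
    d=np.linalg.solve(K,[uv[0],uv[1],1.]);Rm=E[:3,:3]
    return -Rm.T@E[:3,3], Rm.T@d
def plane(K,E,uv,z):
    o,d=ray(K,E,uv); return o+d*(z-o[2])/d[2]
def proj(K,E,P):
    P=np.atleast_2d(P); q=(E[:3,:3]@P.T).T+E[:3,3]; q=(K@q.T).T; return q[:,:2]/q[:,2:]
def wpose():
    q=bot.read_tool_rot(); return np.array(bot.read_position()),R.from_quat([q[1],q[2],q[3],q[0]]).as_matrix()
def quat(Rm):
    q=R.from_matrix(Rm).as_quat(); return [q[3],q[0],q[1],q[2]]
def toolR(yaw,tilt,flip=1):
    """approach (tool y): straight down leaned by tilt toward heading yaw; jaws x perpendicular horizontal"""
    a=np.array([np.sin(tilt)*np.cos(yaw),np.sin(tilt)*np.sin(yaw),-np.cos(tilt)])
    x=flip*np.array([-np.sin(yaw),np.cos(yaw),0]); return np.stack([x,a,np.cross(x,a)],1)
E
python3 - <<'E'
from h import *
im=cv2.imread("pics/top0.png"); hsv=cv2.cvtColor(im,cv2.COLOR_BGR2HSV)
K,E=cam("top"); print("base px",proj(K,E,[0,0,0]))
m=cv2.inRange(hsv,(50,100,40),(80,255,255)); m=cv2.morphologyEx(m,cv2.MORPH_CLOSE,np.ones((5,5)))
cs,_=cv2.findContours(m,cv2.RETR_EXTERNAL,cv2.CHAIN_APPROX_NONE)
for c in cs:
    if cv2.contourArea(c)<500: continue
    W=np.array([plane(K,E,p[0],0.002)[:2] for p in c])
    r=cv2.minAreaRect((W*1000).astype(np.float32)); print("mat top",r)
m=cv2.inRange(hsv,(100,120,60),(130,255,255))
cs,_=cv2.findContours(m,cv2.RETR_EXTERNAL,cv2.CHAIN_APPROX_NONE)
for c in cs:
    if cv2.contourArea(c)>30: print("blue",cv2.boundingRect(c),cv2.minAreaRect(c))
# holder corner crop px
for p in [(378,165),(302,298),(146,212),(225,78)]:
    print(plane(K,E,(p[0]/2.3+120,p[1]/2.3+90),0.006))
p,Rm=wpose();print(p,Rm)
from numpy import degrees
K2,E2=cam("scene")
im=cv2.imread("pics/scene0.png"); hsv=cv2.cvtColor(im,cv2.COLOR_BGR2HSV)
m=cv2.inRange(hsv,(50,100,40),(80,255,255)); m=cv2.morphologyEx(m,cv2.MORPH_CLOSE,np.ones((5,5)))
cs,_=cv2.findContours(m,cv2.RETR_EXTERNAL,cv2.CHAIN_APPROX_NONE)
for c in cs:
    if cv2.contourArea(c)<500: continue
    W=np.array([plane(K2,E2,p[0],0.002)[:2] for p in c])
    print("mat scene",cv2.minAreaRect((W*1000).astype(np.float32)))
E
```

```text
base px [[290.10012772 447.53563281]]
mat top ((342.3904724121094, 39.576622009277344), (134.00946044921875, 100.639404296875), 62.1008415222168)
mat top ((579.8934936523438, -244.2816619873047), (198.89773559570312, 148.66078186035156), 47.00162124633789)
blue (264, 187, 13, 10) ((270.1029357910156, 191.1617431640625), (13.033892631530762, 5.316455841064453), 30.963754653930664)
blue (256, 0, 16, 24) ((261.3000183105469, 9.899988174438477), (8.497058868408203, 26.385601043701172), 26.56505012512207)
[0.68880517 0.0019662  0.006     ]
[0.54588669 0.08594356 0.006     ]
[0.64230309 0.25419314 0.006     ]
[0.78850269 0.16745763 0.006     ]
[ 0.19931899 -0.51261891  0.23123353] [[ 3.62363336e-01  3.41855542e-07  9.32036916e-01]
 [-9.32036913e-01  8.12641262e-05  3.62363335e-01]
 [-7.56172897e-05 -9.99999997e-01  2.97657619e-05]]
mat scene ((608.0127563476562, 545.6594848632812), (96.08550262451172, 177.88912963867188), 75.6468734741211)
mat scene ((341.8256530761719, 42.55255126953125), (134.0688018798828, 101.05154418945312), 62.108150482177734)
mat scene ((578.7718505859375, -240.04307556152344), (198.11325073242188, 148.30691528320312), 46.93302536010742)
```

Run:
```python
from h import *
O=np.array([.666,.127,0]); yaw=np.radians(59.5)
def W(x,y,z): return O+np.array([x*np.cos(yaw)-y*np.sin(yaw),x*np.sin(yaw)+y*np.cos(yaw),z])
for f in (1,-1):
  for t in (35,40,45):
    for nm,p,yw in [("grip",W(-.09,0,.03),yaw),("out",W(-.27,0,.04),yaw),("viewA",W(-.18,0,.13),yaw),("mat",[.509,-.318,.03],np.radians(47))]:
        q=bot.solve_ik(list(p),quat(toolR(yw,np.radians(t),f)))
        print(f,t,nm,None if q is None else np.round(q,2))
```

```text
1 35 grip [-0.32  0.6  -0.54  0.29  0.6  -1.32]
1 35 out [-0.67  0.57 -0.55  0.55  0.6  -1.74]
1 35 viewA [-0.49  0.43 -0.49  0.62  0.61 -1.52]
1 35 mat [-0.98  0.71 -0.3   0.72  0.59 -1.84]
1 40 grip [-0.36  0.62 -0.57  0.25  0.69 -1.35]
1 40 out [-0.71  0.61 -0.54  0.57  0.68 -1.8 ]
1 40 viewA [-0.53  0.45 -0.51  0.62  0.7  -1.57]
1 40 mat [-1.01  0.74 -0.28  0.76  0.67 -1.91]
1 45 grip [-0.4   0.65 -0.58  0.21  0.78 -1.38]
1 45 out [-0.75  0.65 -0.52  0.61  0.76 -1.87]
1 45 viewA [-0.57  0.48 -0.52  0.62  0.78 -1.63]
1 45 mat [-1.04  0.79 -0.25  0.81  0.74 -1.97]
-1 35 grip [-0.32  0.6  -0.54  0.29  0.6   1.82]
-1 35 out [-0.67  0.57 -0.55  0.55  0.6   1.4 ]
-1 35 viewA [-0.49  0.43 -0.49  0.62  0.61  1.62]
-1 35 mat [-0.98  0.71 -0.3   0.72  0.59  1.3 ]
-1 40 grip [-0.36  0.62 -0.57  0.25  0.69  1.79]
-1 40 out [-0.71  0.61 -0.54  0.57  0.68  1.34]
-1 40 viewA [-0.53  0.45 -0.51  0.62  0.7   1.57]
-1 40 mat [-1.01  0.74 -0.28  0.76  0.67  1.24]
-1 45 grip [-0.4   0.65 -0.58  0.21  0.78  1.76]
-1 45 out [-0.75  0.65 -0.52  0.61  0.76  1.27]
-1 45 viewA [-0.57  0.48 -0.52  0.62  0.78  1.51]
-1 45 mat [-1.04  0.79 -0.25  0.81  0.74  1.17]
```

```bash
cat >> h.py <<'E'
O=np.array([.666,.127,0]); yaw=np.radians(59.5)
def W(x,y,z,yaw=yaw,O=O): return O+np.array([x*np.cos(yaw)-y*np.sin(yaw),x*np.sin(yaw)+y*np.cos(yaw),z])
def snap(name):
    p=wpose(); im=bot.camera("wrist")[:,:,::-1].copy(); cv2.imwrite(f"pics/{name}.png",im); np.savez(f"pics/{name}.npz",p=p[0],R=p[1]); return im
E
python3 - <<'E'
from h import *
t0=bot.read_clock()
bot.move_pose(list(W(-.21,0,.20)),quat(toolR(yaw,np.radians(40),1)));print(bot.read_clock()-t0)
snap("A")
bot.move_pose(list(W(-.17,-.10,.22)),quat(toolR(yaw+np.radians(30),np.radians(35),1)));snap("B")
print(bot.read_clock())
for t in ["grip","holder","palette"]: print(t,[(np.round(d["bbox"]).tolist(),round(d["confidence"],2)) for d in bot.search_frame("wrist",t)[:3]])
E
```

```text
2.6083
4.95
grip [([220.0, 135.0, 128.0, 67.0], 0.73)]
holder [([195.0, 108.0, 176.0, 151.0], 0.79)]
palette [([223.0, 135.0, 125.0, 62.0], 0.6)]
```

View pics/A.png

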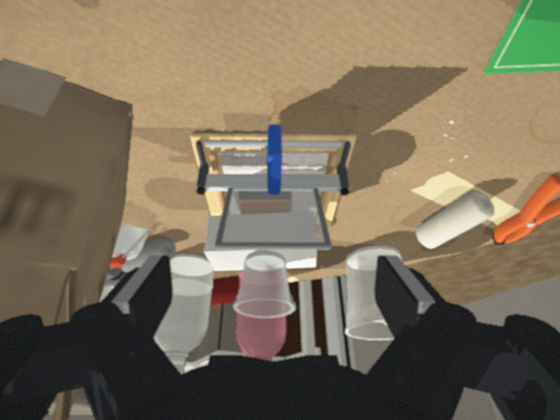

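View pics/B.png

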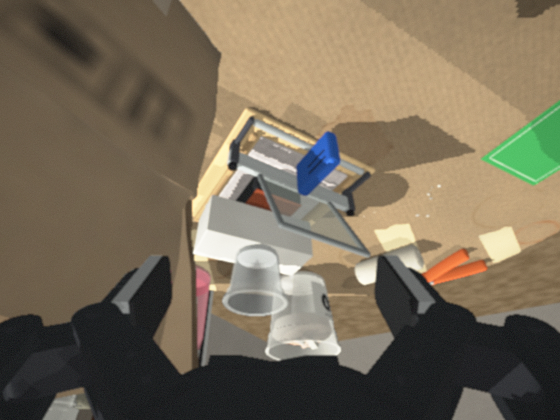

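Run:
```python
import cv2
a=cv2.imread("pics/A.png")[110:270,180:380]; cv2.imwrite("pics/Ac.png",cv2.resize(a,None,fx=4,fy=3.75,interpolation=cv2.INTER_CUBIC))
a=cv2.imread("pics/B.png")[100:250,190:390]; cv2.imwrite("pics/Bc.png",cv2.resize(a,None,fx=4,fy=4,interpolation=cv2.INTER_CUBIC))
```

```text
(no output)
```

View pics/Ac.png

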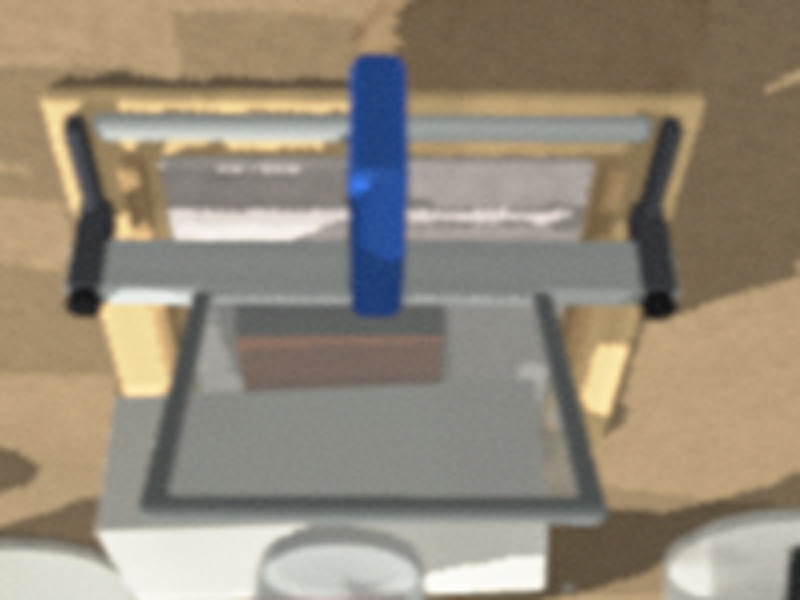

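View pics/Bc.png

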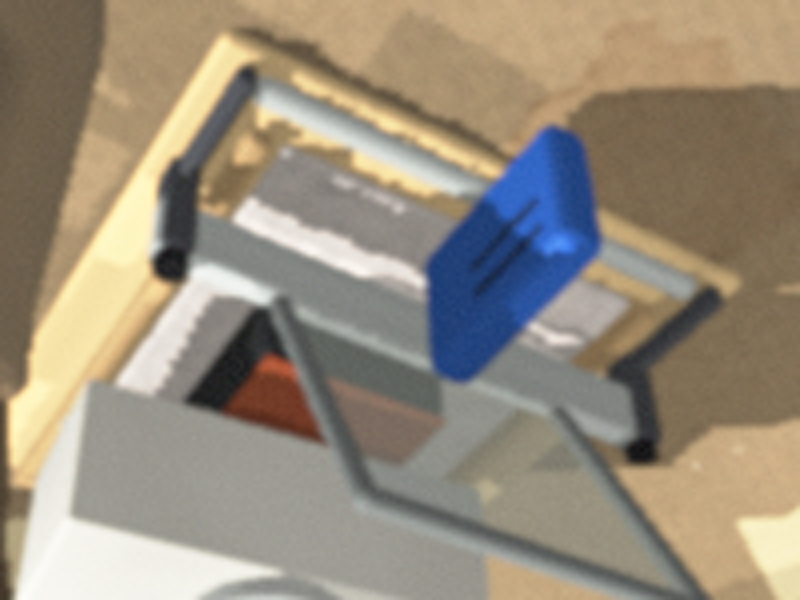

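```bash
cat > fit.py <<'E'
from h import *
from scipy.optimize import least_squares
def ld(n):
    z=np.load(f"pics/{n}.npz"); return cam("wrist",(z["p"],z["R"]))
C={"A":ld("A"),"B":ld("B"),"T":cam("top"),"S":cam("scene")}
cr={"A":(4,3.75,180,110),"B":(4,4,190,100),"T":(2.3,2.3,120,90),"S":(3,3,140,110)}
F=.006
# params: hx,hy,yaw, px,py(pal in holder), rx(ridge mid x), rh, bx(bar front x), z-bias
def H(p,x,y,z):
    c,s=np.cos(p[2]),np.sin(p[2]); return np.array([p[0]+x*c-y*s,p[1]+x*s+y*c,z])
P=lambda x,y,z:(lambda p:H(p,p[3]+x,p[4]+y,F+z))
G=lambda x,y,z:(lambda p:H(p,x,y,z))
obs=[]
def o(c,uv,f,w=1,only=None): obs.append((c,uv,f,w,only))
o("A",(351,58),P(-.126,-.007,.005));o("A",(405,58),P(-.126,.007,.005))
o("A",(350,188),P(-.126,-.007,.05));o("A",(407,188),P(-.126,.007,.05))
o("A",(357,314),P(-.064,-.007,.05));o("A",(402,314),P(-.064,.007,.05))
o("B",(545,130),P(-.126,-.007,.005));o("B",(585,145),P(-.126,.007,.005));o("B",(598,240),P(-.126,.007,.05))
o("B",(442,375),P(-.064,-.007,.05));o("B",(470,378),P(-.064,.007,.05))
o("A",(163,158),P(-.08,-.06,.003));o("A",(592,158),P(-.08,.06,.003));o("B",(290,147),P(-.08,-.06,.003))
o("A",(42,96),G(-.1,-.088,.003),.6);o("A",(703,96),G(-.1,.088,.003),.6);o("B",(232,35),G(-.1,-.088,.003),.6);o("B",(738,280),G(-.1,.088,.003),.6)
o("A",(380,118),lambda p:H(p,p[5]-.004,0,F+p[6]),1,1);o("B",(262,82),lambda p:H(p,p[5]-.004,-.072,F+p[6]),.7)
o("A",(380,241),lambda p:H(p,p[7],0,F+p[6]+.011),1,1);o("A",(380,290),lambda p:H(p,p[7],0,F+p[6]+.031),1,1)
o("T",(360,240),P(-.126,0,.05),1)
def res(p):
    r=[]
    for c,uv,f,w,only in obs:
        a,b,u0,v0=cr[c]; q=proj(*C[c],f(p))[0]; d=(q-[uv[0]/a+u0,uv[1]/b+v0])*w
        r+= [d[1]] if only==1 else list(d)
    return np.array(r)
p0=[.666,.127,np.radians(59.5),0,0,-.09,.005,-.06]
s=least_squares(res,p0,loss="soft_l1",f_scale=1.)
p=s.x
if __name__=="__main__":
    print(np.round(p,4),np.degrees(p[2]),"grip",P(-.103,0,.037)(p))
    rr=res(p);i=0
    for c,uv,f,w,only in obs:
        n=1 if only==1 else 2; print(c,uv,np.round(rr[i:i+n],1)); i+=n
    J=s.jac; print("sd mm",np.round(1000*np.sqrt(np.diag(np.linalg.inv(J.T@J)))*.7,2))
E
python3 fit.py
```

```text
[ 6.6960e-01  1.3300e-01  1.0377e+00  4.0000e-04  1.1000e-03 -8.8100e-02
 -2.4000e-03 -4.9900e-02] 59.456192907872094 grip [0.6164957  0.04515484 0.043     ]
A (351, 58) [-0.  -2.9]
A (405, 58) [ 0.7 -2.9]
A (350, 188) [-0.3 -3.2]
A (407, 188) [ 0.8 -3.2]
A (357, 314) [-1.2  2.4]
A (402, 314) [0.7 2.4]
B (545, 130) [-0.1 -4.1]
B (585, 145) [ 0.5 -2.5]
B (598, 240) [2.7 3.5]
B (442, 375) [-4.8  0.8]
B (470, 378) [-1.1  4.2]
A (163, 158) [-0.7  0.7]
A (592, 158) [1.1 0.8]
B (290, 147) [-1.8  0.4]
A (42, 96) [ 0.1 -0.1]
A (703, 96) [0.5 0. ]
B (232, 35) [-1.7 -0.1]
B (738, 280) [ 0.3 -0.2]
A (380, 118) [-0.2]
B (262, 82) [-0.   0.3]
A (380, 241) [-0.4]
A (380, 290) [0.4]
T (360, 240) [-1.5 -1.6]
sd mm [0.85 0.81 6.41 0.99 0.83 3.   3.11 4.23]
```

```bash
cat > ov.py <<'E'
from fit import *
import sys
def box(x0,x1,y0,y1,z0,z1,T):
    v=[T(x,y,z)(p) for x in (x0,x1) for y in (y0,y1) for z in (z0,z1)]
    e=[(0,1),(2,3),(4,5),(6,7),(0,2),(1,3),(4,6),(5,7),(0,4),(1,5),(2,6),(3,7)]
    return [(v[a],v[b]) for a,b in e]
L=[(box(-.126,-.064,-.007,.007,.005,.05,P),(0,255,255)),(box(-.08,.08,-.06,.06,0,.005,P),(255,0,255)),(box(-.1,.1,-.088,.088,0,.006,G),(0,255,0)),
 (box(p[5]-.004,p[5]+.004,-.063,.063,F,F+p[6],G),(0,0,255)),(box(p[7],p[7]+.008,-.07,.07,F+p[6]+.011,F+p[6]+.031,G),(255,255,0))]
for n in "ABTS":
    f={"A":"A","B":"B","T":"top0","S":"scene0"}[n]
    im=cv2.imread(f"pics/{f}.png"); a,b,u0,v0=cr[n]; 
    if n in"TS": a=b=5; u0,v0=(170,110) if n=="T" else (150,165)
    im=im[v0:v0+int(600/b),u0:u0+int(800/a)] if n in "AB" else im[v0:v0+120,u0:u0+130]
    im=cv2.resize(im,None,fx=a,fy=b,interpolation=cv2.INTER_CUBIC)
    for es,c in L:
        for q,r in es:
            k=proj(*C[n],[q,r]); k=(k-[u0,v0])*[a,b]; cv2.line(im,*[tuple(int(t) for t in z) for z in k],c,1,cv2.LINE_AA)
    cv2.imwrite(f"pics/ov{sys.argv[1]}{n}.png",im)
E
python3 ov.py 1
```

```text
(no output)
```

View pics/ov1A.png

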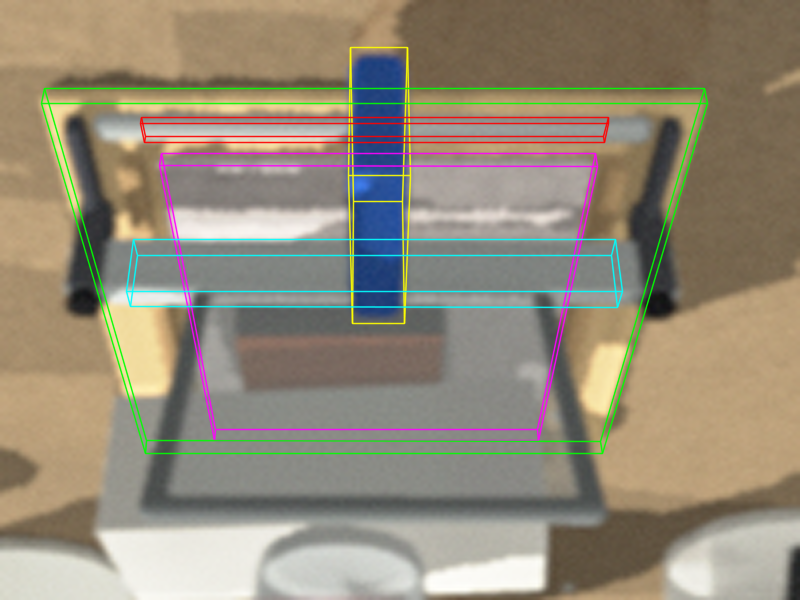

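View pics/ov1B.png

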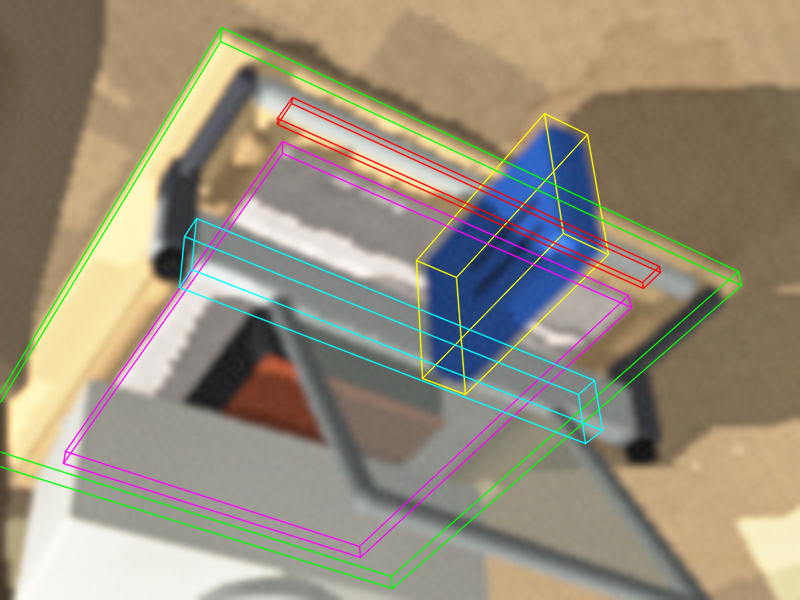

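View pics/ov1T.png

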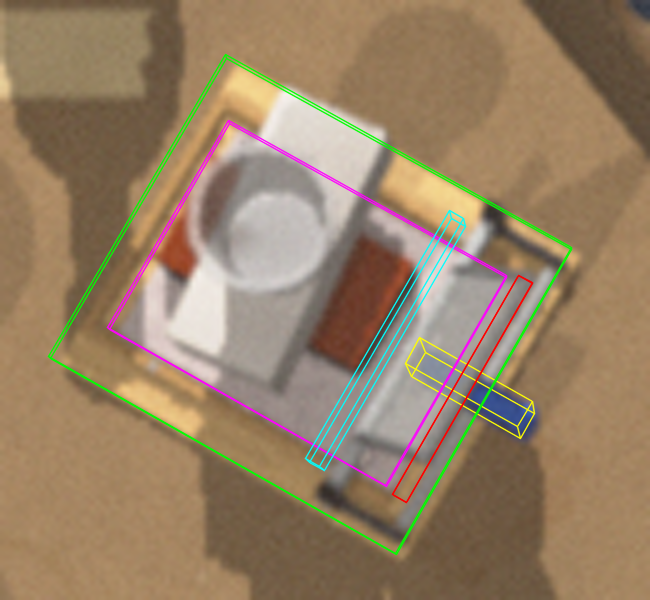

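View pics/ov1S.png

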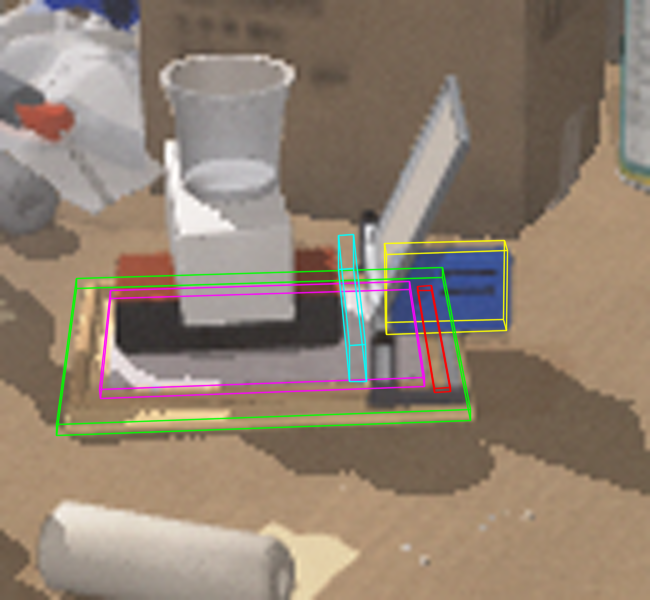

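```bash
python3 - <<'E'
s=open("fit.py").read()
s=s.replace('''def res(p):
    r=[]''','''cr["T5"]=(5,5,170,110);cr["S5"]=(5,5,150,165);C["T5"]=C["T"];C["S5"]=C["S"]
o("T5",(537,412),P(-.126,0,.04),1);o("T5",(574,252),G(-.1,-.088,.006));o("T5",(400,553),G(-.1,.088,.003));o("T5",(52,355),G(.1,.088,.003));o("T5",(228,58),G(.1,-.088,.006))
o("S5",(470,412),G(-.1,.088,.003));o("S5",(58,430),G(.1,.088,.002));o("S5",(508,245),P(-.126,.007,.05));o("S5",(507,328),P(-.126,.007,.005));o("S5",(386,250),P(-.064,.007,.05))
o("S5",(362,318),lambda p:H(p,p[7]+.004,0,F+p[6]+.03),.7)
def bias(C0,b):
    K,E=C0; T=np.eye(4);T[:3,:3]=R.from_rotvec(b[:3]).as_matrix();T[:3,3]=b[3:]; return K,T@E
def res(p):
    bw=p[8:14]; bt=p[14:17]; bs=p[17:20]
    CC={"A":bias(C["A"],bw),"B":bias(C["B"],bw)}
    CC["T"]=CC["T5"]=(C["T"][0],bias(C["T"],np.r_[0,0,0,bt])[1]);CC["S"]=CC["S5"]=(C["S"][0],bias(C["S"],np.r_[0,0,0,bs])[1])
    r=list(bw[:3]/.005)+list(bw[3:]/.0015)+list(bt/.0015)+list(bs/.0015)+[(p[6]-.005)/.0015,p[3]/.002,p[4]/.002]''')
s=s.replace("q=proj(*C[c],f(p))","q=proj(*CC[c],f(p))").replace("-.06]\n","-.06]+[0]*12\n")
s=s.replace("i=0\n","i=21\n")
s=s.replace('if __name__','for c in list(C):\n    C[c]=bias(C[c],p[8:14] if c in "AB" else np.r_[0,0,0,p[14:17] if c[0]=="T" else p[17:20]])\nif __name__')
open("fit.py","w").write(s)
E
python3 fit.py; python3 ov.py 2
```

```text
[ 6.6990e-01  1.3150e-01  1.0379e+00  4.0000e-04  9.0000e-04 -9.2800e-02
  2.4000e-03 -5.5400e-02  1.0000e-03  2.1000e-03 -2.0000e-04  4.0000e-04
  3.0000e-04  6.3000e-03  6.0000e-04  5.0000e-04  1.0000e-04 -5.0000e-04
 -5.0000e-04 -0.0000e+00] 59.46733218544191 grip [0.6170174  0.04358263 0.043     ]
A (351, 58) [ 1.5 -2.2]
A (405, 58) [-0.  2.]
A (350, 188) [1.5 2. ]
A (407, 188) [-0.  -2.8]
A (357, 314) [ 0.3 -1.5]
A (402, 314) [2.2 3.7]
B (545, 130) [-3.7  0. ]
B (585, 145) [-0.3  3.3]
B (598, 240) [2.  1.6]
B (442, 375) [0.5 1.6]
B (470, 378) [0.2 1.4]
A (163, 158) [2.5 0.9]
A (592, 158) [-0.3  0.8]
B (290, 147) [-0.   1.2]
A (42, 96) [-0.2 -0.3]
A (703, 96) [1.2 3. ]
B (232, 35) [1.2 0. ]
B (738, 280) [ 0.7 -0.4]
A (380, 118) [-1.4]
B (262, 82) [-1.1  1.1]
A (380, 241) [0.5]
A (380, 290) [-0.7]
T (360, 240) [0.2 0.5]
T5 (537, 412) [0.5 0.8]
T5 (574, 252) [ 0.5 -0.4]
T5 (400, 553) [ 0. -0.]
T5 (52, 355) [-0.2 -0.2]
T5 (228, 58) [-0.2  0.6]
S5 (470, 412) [-0.2 -0.1]
S5 (58, 430) [0.  0.3]
S5 (508, 245) [-0.  -5.7]
S5 (507, 328) []
S5 (386, 250) []
S5 (362, 318) []
sd mm [0.98 0.89 4.78 0.68 0.7  1.99 1.78 2.25 2.44 2.73 3.13 0.95 0.87 2.19
 0.86 0.91 1.04 0.84 0.73 1.04]
```

View pics/ov2A.png

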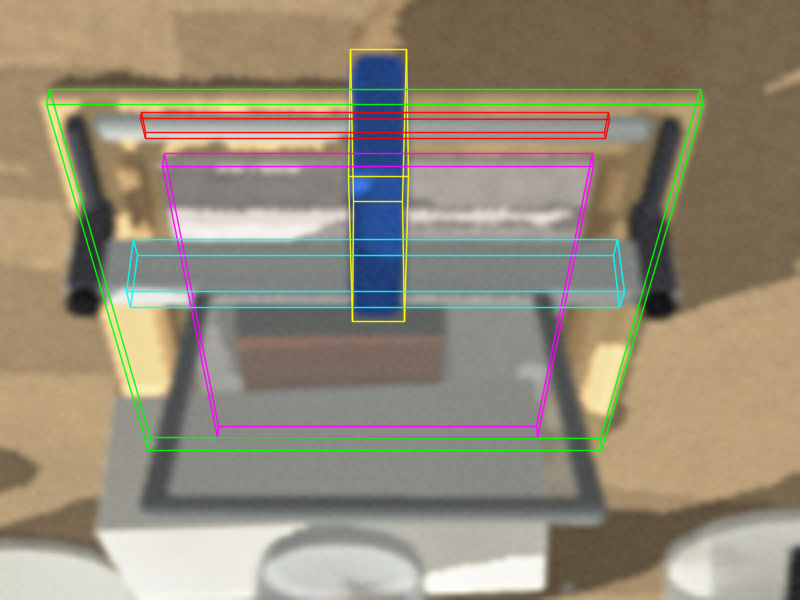

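View pics/ov2T.png

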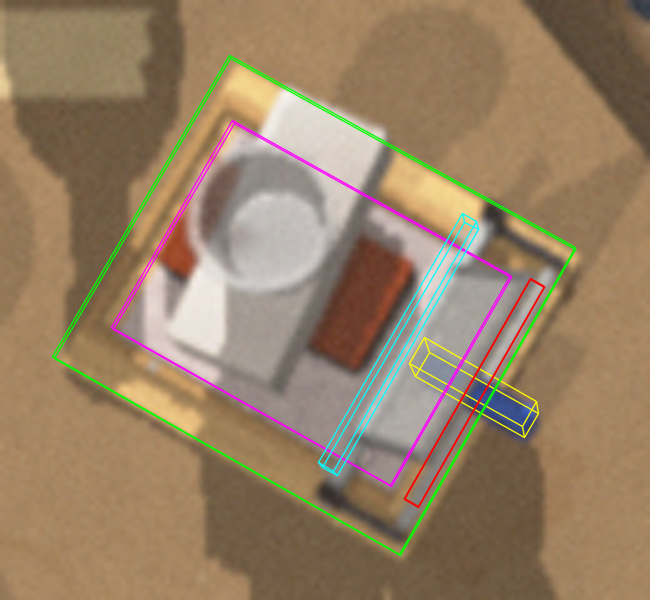

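View pics/ov2S.png

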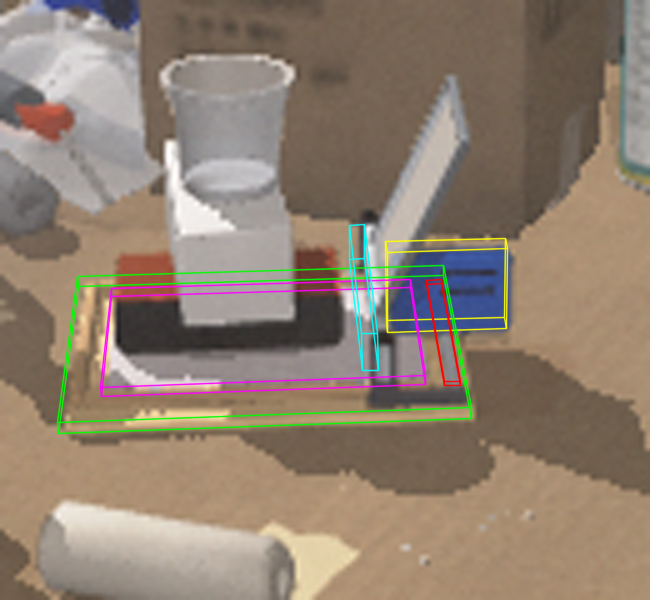

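View pics/ov2B.png

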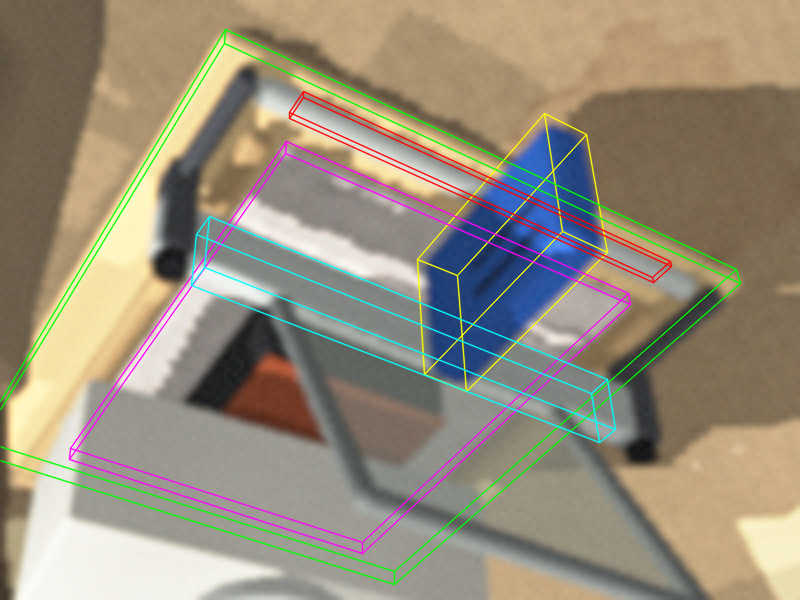

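```bash
cat >> h.py <<'E'
YH=1.0379; HO=np.array([.6699,.1315]); PX,PY=.0004,.0009
def HW(x,y,z):
    c,s=np.cos(YH),np.sin(YH); return np.array([HO[0]+x*c-y*s,HO[1]+x*s+y*c,z])
def F6(): return np.round(bot.read_ft_force(),2),np.round(bot.read_moment(),3)
E
python3 - <<'E'
from h import *
bot.set_gripper(0.5)
Rm=toolR(YH,np.radians(40)); a=Rm[:,1]
g=HW(PX-.103,PY,.043); tcp=g+bot.grip_depth*a
bot.move_pose(list(tcp-.10*a),quat(Rm)); snap("C"); cv2.imwrite("pics/C_s.png",bot.camera("scene")[:,:,::-1])
print(tcp,wpose()[0],F6(),bot.read_clock())
E
python3 - <<'E'
import cv2
a=cv2.imread("pics/C_s.png")[130:280,150:350]; cv2.imwrite("pics/Csc.png",cv2.resize(a,None,fx=4,fy=4,interpolation=cv2.INTER_CUBIC))
E
```

```text
[0.62310749 0.05393723 0.02867497] [ 0.59277005 -0.00272309  0.10634055] (array([-0.36,  0.26, -0.57]), array([-0.587,  0.328,  0.008])) 6.5833
```

View pics/C.png

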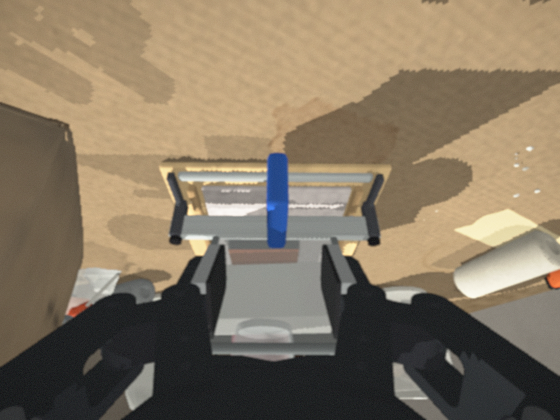

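View pics/Csc.png

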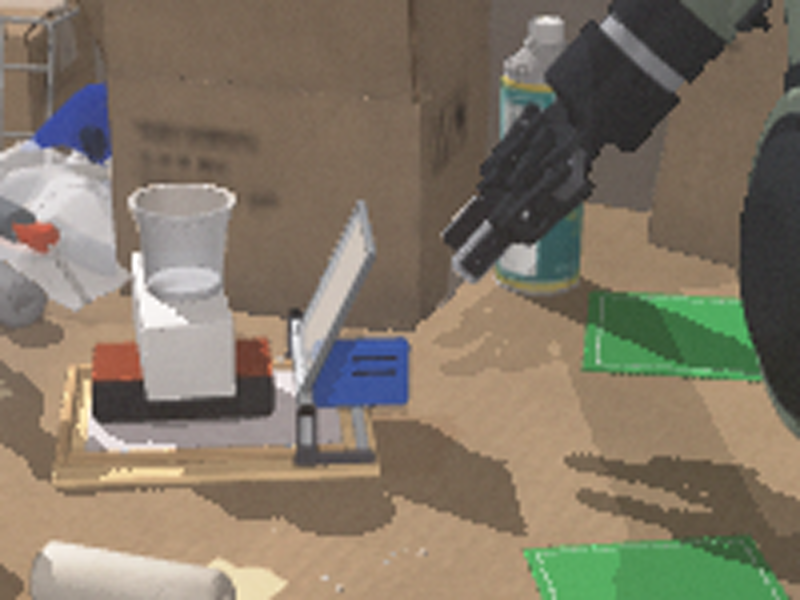

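Run:
```python
from h import *
im=cv2.imread("pics/C.png")
for r in (262,275,285): 
    g=im[r].astype(int).sum(1); print(r,[(i) for i in range(195,350) if abs(g[i]-g[i-1])>60])
Rm=toolR(YH,np.radians(40)); a=Rm[:,1]
g=HW(PX-.103,PY+.002,.043); tcp=g+bot.grip_depth*a
print(bot.move_linear(list(tcp-.03*a),speed=.12,until_force=8))
print(bot.move_linear(list(tcp),speed=.05,until_force=6)); snap("D")
print(tcp,wpose()[0],F6(),bot.read_clock())
cv2.imwrite("pics/D_s.png",cv2.resize(bot.camera("scene")[130:280,150:350,::-1],None,fx=4,fy=4,interpolation=cv2.INTER_CUBIC))
```

```text
262 [199, 200, 213, 214, 225, 226, 227, 232, 320, 321, 322, 333, 334, 347, 348]
275 [208, 209, 225, 226, 227, 320, 321, 322, 338, 339]
285 [196, 197, 198, 205, 206, 207, 225, 226, 227, 320, 321, 322, 340, 341, 342, 349]
False
False
[0.62138481 0.05495329 0.02867497] [0.62145552 0.05495537 0.02875074] (array([-0.72, -0.33,  0.03]), array([-0.558,  0.375,  0.013])) 8.1167
```

View pics/D.png

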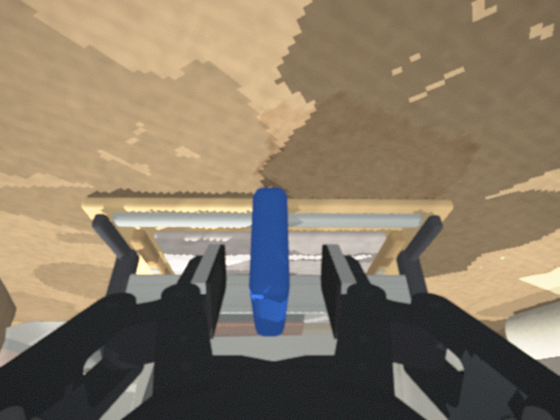

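View pics/D_s.png

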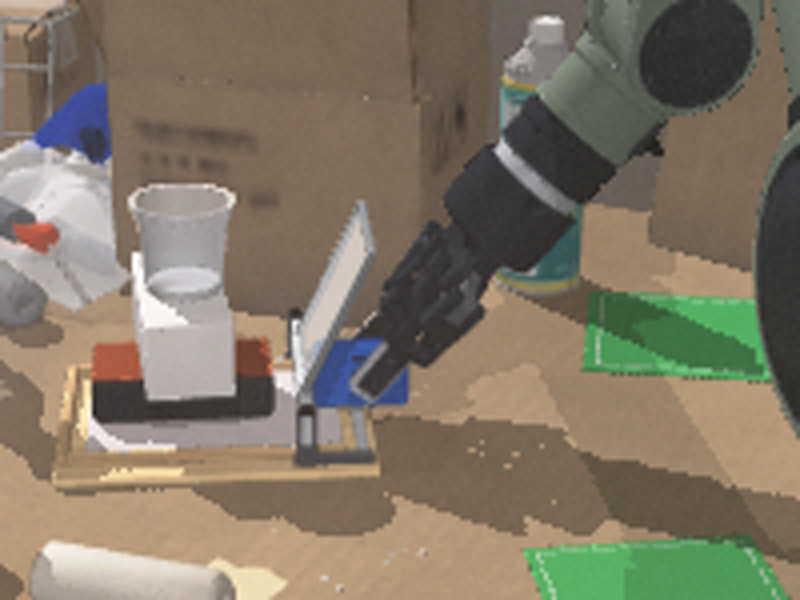

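Run:
```python
from h import *
p,Rm=wpose(); 
bot.move_linear(list(p-.0017*Rm[:,0]),speed=.03)
bot.set_gripper(0.0,grasp_force=30); print(F6(),bot.read_gripper_width())
bot.set_gripper(0.0,grasp_force=90); print(F6(),bot.read_gripper_width(),wpose()[0],bot.read_clock()); snap("E")
cv2.imwrite("pics/E_s.png",cv2.resize(bot.camera("scene")[130:280,150:350,::-1],None,fx=4,fy=4,interpolation=cv2.INTER_CUBIC))
```

```text
(array([-0.8 , -1.34,  2.26]), array([-0.58 ,  0.362,  0.044])) 0.1648209702364133
(array([-2.73, -4.22,  3.8 ]), array([-0.561,  0.522,  0.142])) 0.15197407472179472 [0.6229334  0.05366901 0.02900769] 8.9917
```

View pics/E.png

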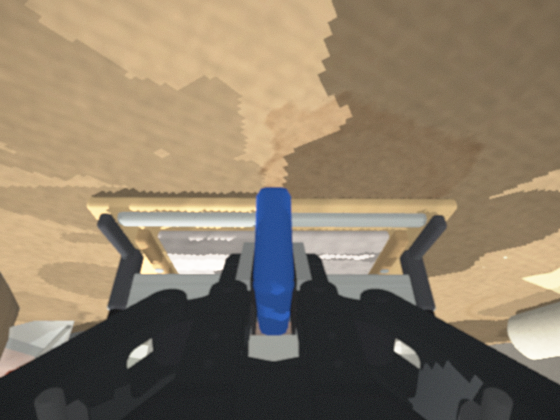

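View pics/E_s.png

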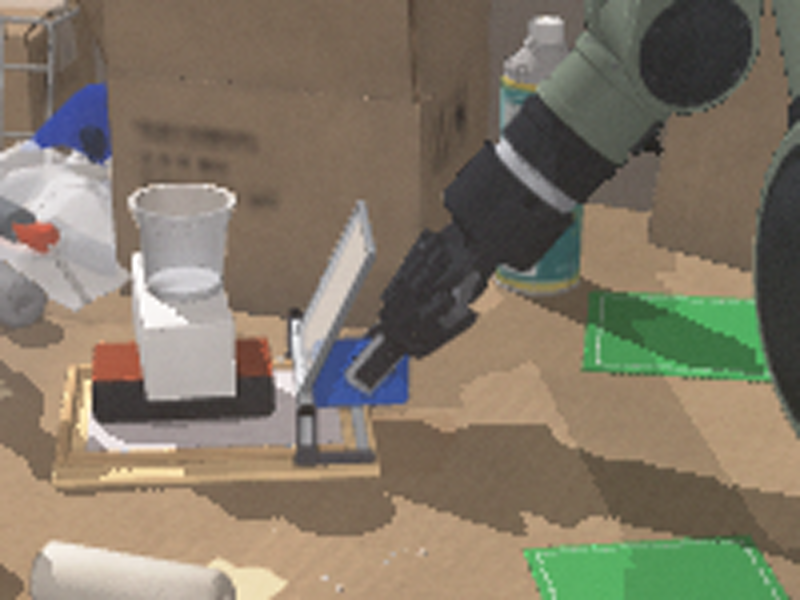

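```bash
cat >> h.py <<'E'
def T4(Rm,p): T=np.eye(4);T[:3,:3]=Rm;T[:3,3]=p;return T
def Tpal(s,zr,th):
    """palette frame when pulled s (m) along -x, rear bottom edge zr above floor, pitched th (front up)"""
    Rz=R.from_euler('z',YH).as_matrix(); Rp=Rz@R.from_euler('y',th).as_matrix()
    rear=HW(PX+.08-s,PY,.006+zr)
    return T4(Rp,rear-Rp@np.array([.08,0,0]))
def tool_for(s,zr,th,G):
    T=Tpal(s,zr,th)@G; return T[:3,3],T[:3,:3]
def go(s,zr,th,G,speed,uf=None):
    p,Rm=tool_for(s,zr,th,G); return bot.move_linear(list(p),speed=speed,rotation=quat(Rm),until_force=uf)
def th_of(G):
    p,Rm=wpose(); T=T4(Rm,p)@np.linalg.inv(G); R0=R.from_euler('z',YH).as_matrix().T@T[:3,:3]
    rear=(T@np.array([.08,0,0,1]))[:3]
    return R.from_matrix(R0).as_euler('yxz')[0],rear
E
python3 - <<'E'
from h import *
p,Rm=wpose(); G=np.linalg.inv(Tpal(0,0,0))@T4(Rm,p); np.save("G.npy",G); print(np.round(G[:3,3],4))
go(0,0,.004/.183,G,.02); print(F6())
go(0,0,.007/.183,G,.02); print(F6())
for mm in range(8,19):
    h=go(0,0,mm*.001/.183,G,.02,4); f=F6(); th,rear=th_of(G); print(mm,h,f,round(th*183,2),np.round(rear,4))
    if h or f[0][2]<-7: break
print(bot.read_clock())
cv2.imwrite("pics/F_s.png",cv2.resize(bot.camera("scene")[130:280,150:350,::-1],None,fx=4,fy=4,interpolation=cv2.INTER_CUBIC))
E
```

```text
[-0.0913  0.      0.023 ]
(array([-2.64, -6.69, -7.8 ]), array([-1.851,  0.717, -0.195]))
(array([ -3.58,  -9.03, -11.45]), array([-2.683,  1.077, -0.294]))
8 False (array([ -2.46,  -9.68, -14.09]), array([-2.855,  0.917, -0.421])) 9.86 [7.075e-01 1.986e-01 7.000e-04]
9.9833
```

View pics/F_s.png

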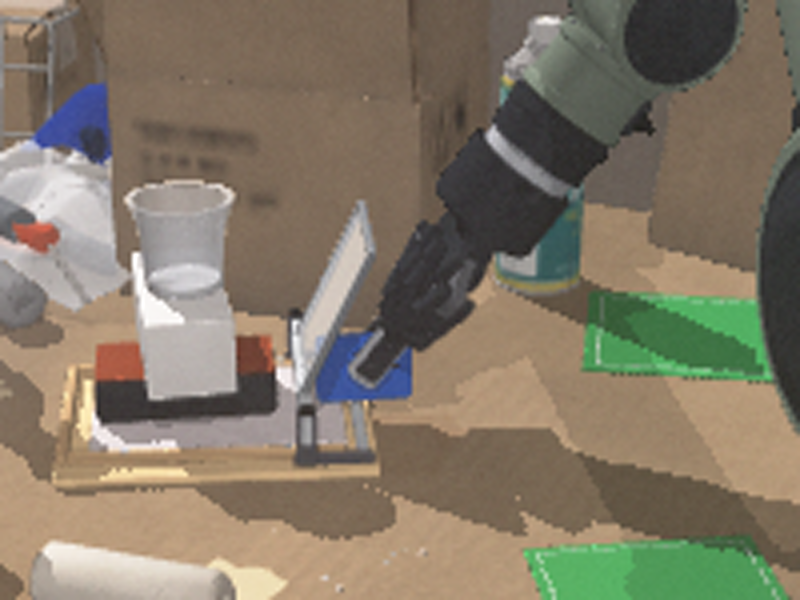

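Run:
```python
from h import *
G=np.load("G.npy"); p,Rm=wpose(); print(p,F6())
for mm in (0,4,7,8):
    q,Q=tool_for(0,0,mm*.001/.183,G); print(mm,np.round(1000*(p-q),2),np.round(np.degrees(R.from_matrix(Q.T@Rm).as_rotvec()),2))
bot.wait(.3);p,Rm=wpose(); print(p,F6(),bot.read_gripper_width()); snap("F"); th,rear=th_of(G);print(th*183,rear)
```

```text
[0.62097048 0.05249692 0.0328608 ] (array([ -1.54,  -9.35, -14.12]), array([-2.825,  0.903, -0.401]))
0 [-1.94 -1.18  3.84] [ 3.08  0.22 -0.05]
4 [-2.22 -1.65  0.11] [ 1.83  0.22 -0.05]
7 [-2.45 -2.05 -2.69] [ 0.89  0.22 -0.05]
8 [-2.54 -2.19 -3.62] [ 0.57  0.22 -0.05]
[0.62095582 0.05251134 0.03285328] (array([ -2.97,  -9.58, -13.39]), array([-2.792,  0.96 , -0.417])) 0.1529313005584195
9.818371018857153 [7.07545877e-01 1.98596382e-01 6.68202584e-04]
```

View pics/F.png

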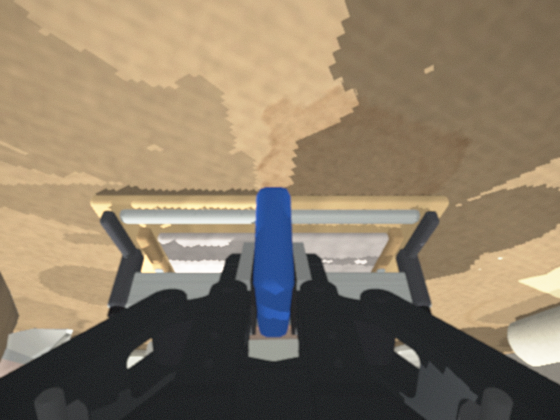

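Run:
```python
from h import *
G=np.load("G.npy")
def rep(t):
    f,m=F6(); xh=np.array([np.cos(YH),np.sin(YH),0]);yh=np.array([-np.sin(YH),np.cos(YH),0]); th,rear=th_of(G)
    p,_=wpose(); g=p-HW(PX,PY,.006); print(t,"F xyz_h",np.round([f@xh,f@yh,f[2]],1),"My",round(m@yh,2),"TCPpal",np.round(1000*np.array([g@xh,g@yh,g[2]]),2),"th*183",round(th*183,2))
rep("now")
go(0,0,.002/.183,G,.02);rep("2")
go(0,0,0,G,.02);rep("0")
for s in (.001,.002,.003,.004):
    go(s,0,0,G,.02);rep(s)
print(bot.read_clock())
```

```text
now F xyz_h [ -9.7  -2.7 -14.2] My 2.92 TCPpal [-93.3    1.13  26.84] th*183 9.82
2 F xyz_h [-3.1  0.9 -8.1] My 2.53 TCPpal [-91.72   1.09  23.61] th*183 2.67
0 F xyz_h [-2.1  2.6 -5. ] My 2.03 TCPpal [-91.22   0.71  22.84] th*183 -0.0
0.001 F xyz_h [-0.4 -0.2 -4.5] My 1.61 TCPpal [-91.86  -0.58  23.57] th*183 -0.17
0.002 F xyz_h [ 0.1 -0.3 -3.3] My 1.58 TCPpal [-93.13  -0.27  23.29] th*183 -0.08
0.003 F xyz_h [-0.1 -0.2 -3.3] My 1.56 TCPpal [-9.433e+01 -1.000e-02  2.306e+01] th*183 -0.02
0.004 F xyz_h [-0.7 -0.9 -4.1] My 1.52 TCPpal [-9.535e+01  2.000e-02  2.301e+01] th*183 -0.0
12.0667
```

```bash
cat >> h.py <<'E'
def rep(t,G):
    f,m=F6(); xh=np.array([np.cos(YH),np.sin(YH),0]);yh=np.array([-np.sin(YH),np.cos(YH),0]); th,rear=th_of(G)
    p,_=wpose(); g=p-HW(PX,PY,.006); fh=np.array([f@xh,f@yh,f[2]]); print(t,"F xyz_h",np.round(fh,1),"My",round(m@yh,2),"TCPpal",np.round(1000*np.array([g@xh,g@yh,g[2]]),2),"th*183",round(th*183,2)); return fh
E
python3 - <<'E'
from h import *
G=np.load("G.npy")
for mm in (2,4,6,8):
    go(.004,0,mm*.001/.183,G,.02);f=rep(mm,G)
    if f[2]<-13: break
print(bot.read_clock()); snap("H")
cv2.imwrite("pics/H_s.png",cv2.resize(bot.camera("scene")[160:260,150:283,::-1],None,fx=6,fy=6,interpolation=cv2.INTER_CUBIC))
E
```

```text
2 F xyz_h [-0.6 -0.  -4.1] My 1.55 TCPpal [-94.77  -0.22  25.3 ] th*183 1.97
4 F xyz_h [ 0.2  0.3 -4.2] My 1.56 TCPpal [-94.52  -0.15  27.11] th*183 3.98
6 F xyz_h [-1.6  1.  -3.9] My 1.73 TCPpal [-94.54   0.29  28.56] th*183 6.13
8 F xyz_h [-3.4  0.3 -7.5] My 2.7 TCPpal [-94.91   0.5   29.71] th*183 8.47
13.0667
```

View pics/H_s.png

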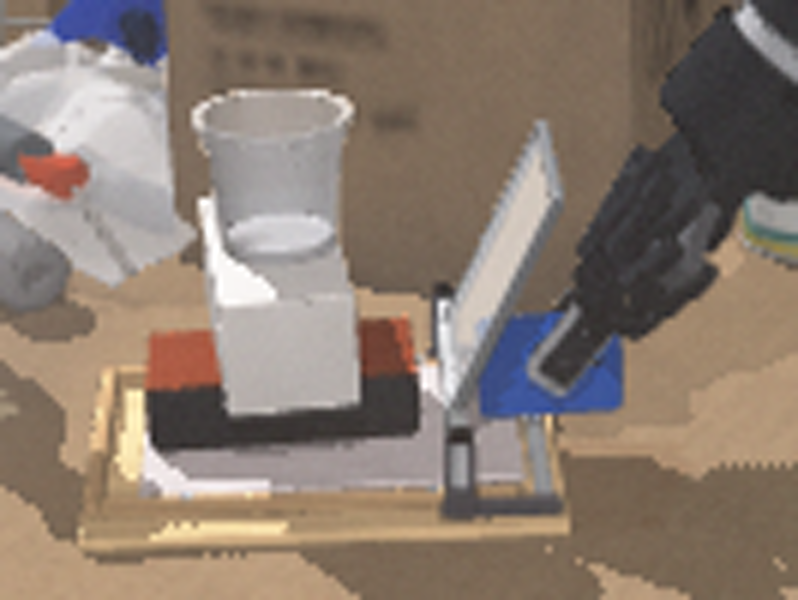

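Run:
```python
from h import *
G=np.load("G.npy")
t=.0025/.183
go(.004,0,t,G,.03);rep("down",G)
for s in (.005,.006,.007,.008,.009,.010):
    go(s,0,t,G,.02);f=rep(s,G)
    if f[0]>3: break
print(bot.read_clock()); snap("I")
a=cv2.imread("pics/I.png")[170:350,80:470];cv2.imwrite("pics/Ic.png",cv2.resize(a,None,fx=2,fy=2))
cv2.imwrite("pics/I_s.png",cv2.resize(bot.camera("scene")[160:260,150:283,::-1],None,fx=6,fy=6,interpolation=cv2.INTER_CUBIC))
```

```text
down F xyz_h [ 0.5  0.1 -3.8] My 1.49 TCPpal [-94.54  -0.38  25.78] th*183 2.21
0.005 F xyz_h [ 1.   0.1 -3.9] My 1.52 TCPpal [-95.64  -0.34  25.89] th*183 2.4
0.006 F xyz_h [-0.2  0.2 -3.4] My 1.53 TCPpal [-9.692e+01 -2.000e-02  2.549e+01] th*183 2.47
0.007 F xyz_h [-0.1 -0.3 -5.1] My 1.57 TCPpal [-9.801e+01  5.000e-02  2.534e+01] th*183 2.5
0.008 F xyz_h [ 0.1 -0.  -4.7] My 1.52 TCPpal [-9.903e+01  2.000e-02  2.534e+01] th*183 2.5
0.009 F xyz_h [ 3.4  0.6 -4.3] My 1.01 TCPpal [-99.51   0.13  25.54] th*183 2.29
14.7417
```

View pics/I_s.png

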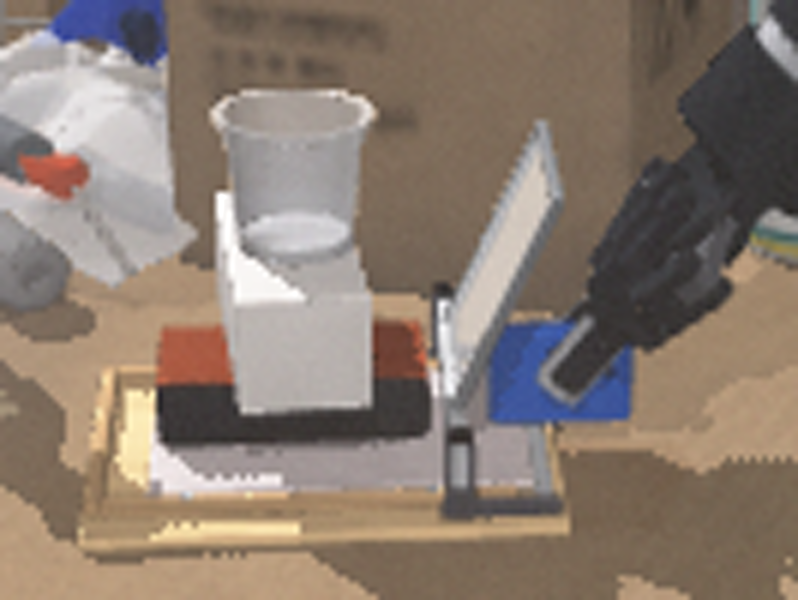

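View pics/Ic.png

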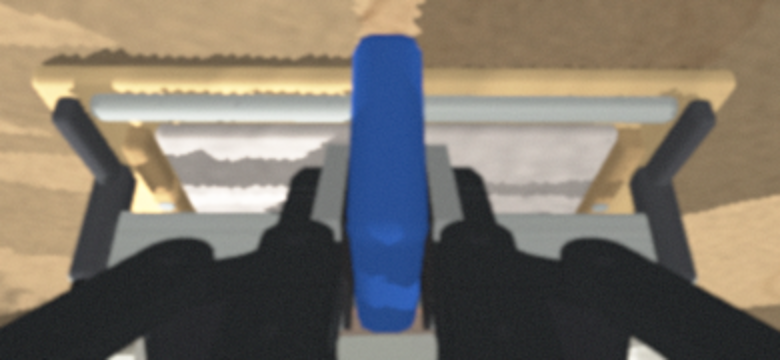

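Run:
```python
from h import *
G=np.load("G.npy")
go(.0073,0,.0025/.183,G,.02)
for mm in (4,5.5,7,8,9,10,11,12,13,14,15,16,17,18):
    go(.0073,0,mm*.001/.183,G,.02);f=rep(mm,G)
    if f[2]<-10: break
print(bot.read_clock())
cv2.imwrite("pics/J_s.png",cv2.resize(bot.camera("scene")[160:260,150:283,::-1],None,fx=6,fy=6,interpolation=cv2.INTER_CUBIC))
```

```text
4 F xyz_h [ 0.  -0.3 -4.1] My 1.59 TCPpal [-98.05  -0.2   27.01] th*183 4.03
5.5 F xyz_h [ 0.8 -0.4 -4.2] My 1.5 TCPpal [-97.71  -0.12  28.41] th*183 5.5
7 F xyz_h [ 0.1  0.3 -3.5] My 1.49 TCPpal [-9.745e+01 -9.000e-02  2.976e+01] th*183 7.0
8 F xyz_h [-0.1  0.1 -5.1] My 1.54 TCPpal [-9.733e+01 -2.000e-02  3.059e+01] th*183 7.99
9 F xyz_h [-0.5  0.  -3.8] My 1.53 TCPpal [-9.718e+01 -2.000e-02  3.152e+01] th*183 8.99
10 F xyz_h [ 1.   0.3 -4.2] My 1.48 TCPpal [-9.701e+01 -3.000e-02  3.246e+01] th*183 10.0
11 F xyz_h [-0.7  0.9 -4.6] My 1.73 TCPpal [-97.05   0.22  33.1 ] th*183 11.12
12 F xyz_h [-2.1 -1.2 -5.6] My 2.28 TCPpal [-97.22   0.3   33.7 ] th*183 12.29
13 F xyz_h [ -5.2  -0.8 -10.3] My 3.03 TCPpal [-97.34   0.34  34.3 ] th*183 13.45
17.3417
```

View pics/J_s.png

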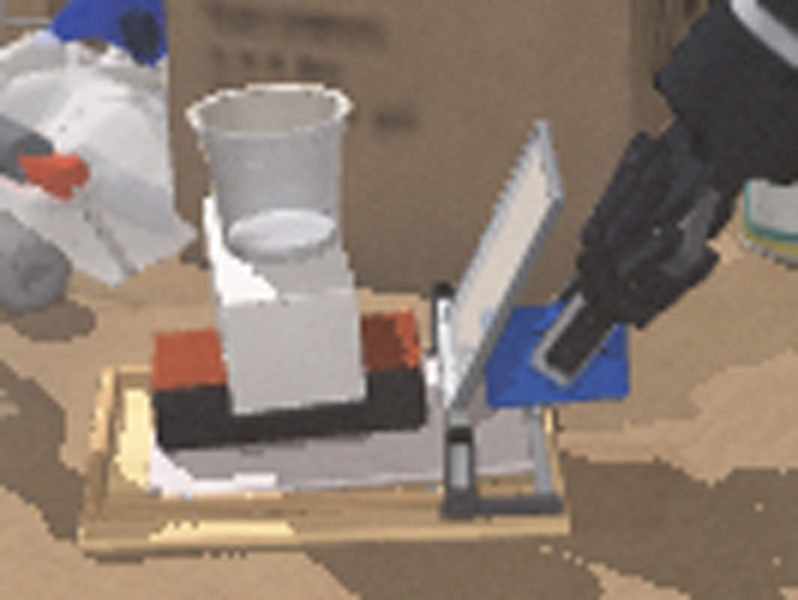

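Run:
```python
from h import *
im=bot.camera("scene")[:,:,::-1].copy(); cv2.imwrite("pics/K.png",im)
def crop(f,n):
    a=cv2.imread(f)[195:255,165:265]; cv2.imwrite(n,cv2.resize(a,None,fx=8,fy=8,interpolation=cv2.INTER_CUBIC))
crop("pics/K.png","pics/Kc.png");crop("pics/scene0.png","pics/K0c.png")
```

```text
(no output)
```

View pics/Kc.png

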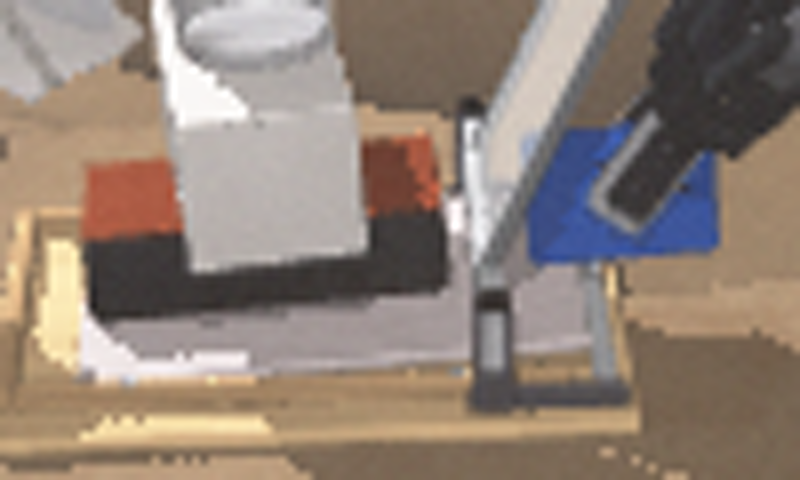

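View pics/K0c.png

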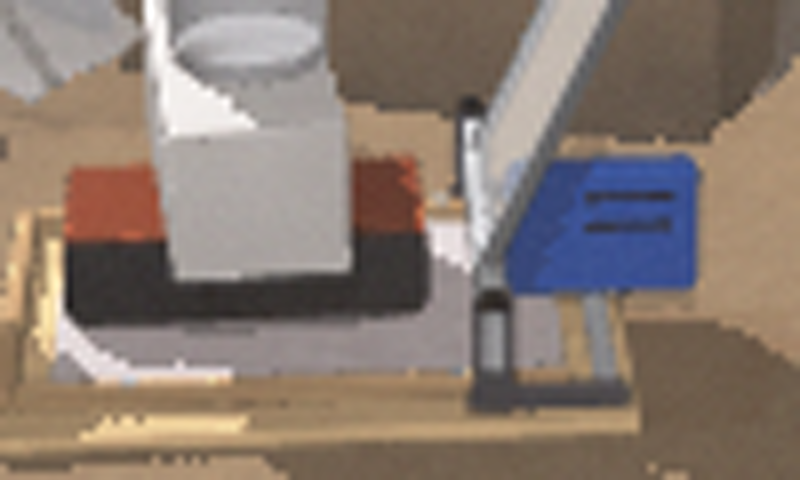

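Run:
```python
from h import *
G=np.load("G.npy")
go(.0075,0,.004/.183,G,.03);go(.0075,0,0,G,.02);rep("low",G)
bot.set_gripper(0.28);rep("open",G)
cv2.imwrite("pics/L.png",cv2.resize(bot.camera("scene")[195:255,165:265,::-1],None,fx=8,fy=8,interpolation=cv2.INTER_CUBIC))
bot.set_gripper(0.0,grasp_force=120);rep("closed",G)
p,Rm=wpose(); G=np.linalg.inv(Tpal(.0075,0,0))@T4(Rm,p); np.save("G2.npy",G); print(np.round(G[:3,3],4))
go(.0075,0,.0005/.183,G,.02);rep("hold",G)
go(.0075,0,.0025/.183,G,.02);rep("2.5",G)
cv2.imwrite("pics/M.png",cv2.resize(bot.camera("scene")[195:255,165:265,::-1],None,fx=8,fy=8,interpolation=cv2.INTER_CUBIC))
print(bot.read_clock())
```

```text
low F xyz_h [-0.4  0.4 -4. ] My 1.59 TCPpal [-98.82   0.1   22.92] th*183 -0.04
open F xyz_h [-0.6 -0.1  0.3] My 0.6 TCPpal [-98.28  -0.56  23.9 ] th*183 -0.31
closed F xyz_h [-2.6  0.4  5.5] My 0.36 TCPpal [-98.61  -0.26  23.75] th*183 -0.22
[-0.0911 -0.0003  0.0237]
hold F xyz_h [-1.7  0.  -0.7] My 0.75 TCPpal [-98.66  -0.16  23.96] th*183 0.61
2.5 F xyz_h [ 0.2 -0.5 -1.4] My 0.73 TCPpal [-98.25  -0.26  26.06] th*183 2.62
19.3333
```

View pics/L.png

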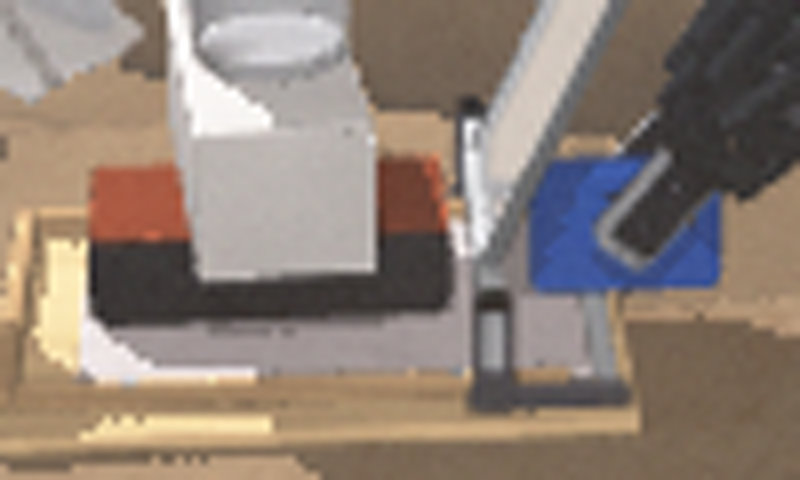

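View pics/M.png

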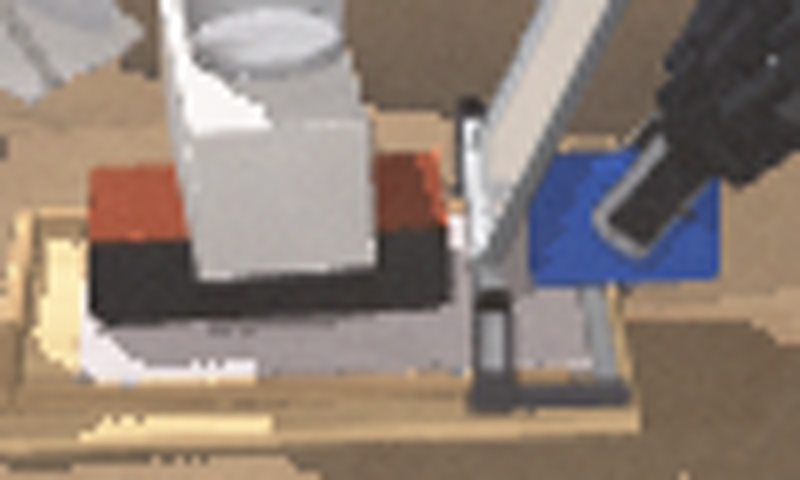

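Run:
```python
from h import *
G=np.load("G2.npy")
for mm in (5,7,8,9,10,11,12,13,14,15,16):
    go(.0075,0,mm*.001/.183,G,.02);f=rep(mm,G)
    if f[2]<-4.5 or f[0]<-3: break
print(bot.read_clock())
cv2.imwrite("pics/N.png",cv2.resize(bot.camera("scene")[195:255,165:265,::-1],None,fx=8,fy=8,interpolation=cv2.INTER_CUBIC))
```

```text
5 F xyz_h [-0.1 -0.7 -2.1] My 0.86 TCPpal [-97.82  -0.23  28.49] th*183 5.11
7 F xyz_h [ 0.6 -0.5 -1.5] My 0.8 TCPpal [-97.52  -0.27  30.37] th*183 7.07
8 F xyz_h [ 0.4 -0.1 -2.3] My 0.75 TCPpal [-97.4   -0.23  31.22] th*183 8.03
9 F xyz_h [-0.1 -0.6 -1.4] My 0.82 TCPpal [-97.22  -0.2   32.16] th*183 9.04
10 F xyz_h [-0.3  0.4 -2.7] My 0.83 TCPpal [-97.07  -0.25  33.08] th*183 10.05
11 F xyz_h [ 0.8  0.7 -2. ] My 0.86 TCPpal [-96.96  -0.19  33.92] th*183 11.08
12 F xyz_h [-0.4 -0.3 -4. ] My 1.19 TCPpal [-9.703e+01 -8.000e-02  3.450e+01] th*183 12.2
13 F xyz_h [-4.7 -0.4 -7.9] My 1.63 TCPpal [-9.714e+01  1.000e-02  3.515e+01] th*183 13.34
21.35
```

View pics/N.png

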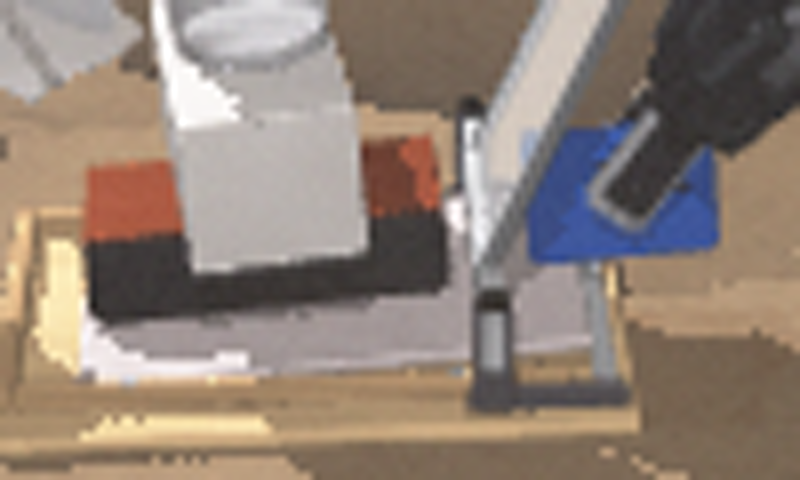

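Run:
```python
from h import *
G=np.load("G2.npy")
hh=.0083
for s in (.0075,.011,.014,.017,.020):
    D=.16-(s-.0085); go(s,0,hh/D,G,.03); f=rep(s,G)
    if abs(f[0])>5 or abs(f[2])>8: break
else:
    s=.020;D=.16-(s-.0085)
    for h in (.0075,.0068,.006,.005,.0045,.004,.0035,.003,.002):
        go(s,0,h/D,G,.02); f=rep(("low",h),G)
        if f[2]>1: break
print(bot.read_clock())
cv2.imwrite("pics/P.png",cv2.resize(bot.camera("scene")[160:260,150:283,::-1],None,fx=6,fy=6,interpolation=cv2.INTER_CUBIC))
```

```text
0.0075 F xyz_h [-0.6 -0.2 -2. ] My 1.22 TCPpal [-96.92  -0.41  32.84] th*183 9.22
0.011 F xyz_h [-0.4 -0.  -2.2] My 1.22 TCPpal [-100.54   -0.43   33.1 ] th*183 9.6
0.014 F xyz_h [-1.5 -0.3 -2.2] My 1.14 TCPpal [-103.7    -0.36   33.07] th*183 9.81
0.017 F xyz_h [-0.8  1.4 -2.4] My 0.96 TCPpal [-106.65   -0.4    33.22] th*183 9.99
0.02 F xyz_h [ 0.6 -0.  -1.3] My 0.92 TCPpal [-109.63   -0.33   33.36] th*183 10.21
('low', 0.0075) F xyz_h [-0.4 -0.2 -1.3] My 0.84 TCPpal [-109.79   -0.35   32.3 ] th*183 9.22
('low', 0.0068) F xyz_h [-0.1  0.7 -2.1] My 0.88 TCPpal [-109.89   -0.36   31.51] th*183 8.35
('low', 0.006) F xyz_h [ 0.5 -0.7 -1.6] My 0.9 TCPpal [-110.01   -0.31   30.58] th*183 7.35
('low', 0.005) F xyz_h [-0.1 -1.  -1.8] My 0.83 TCPpal [-110.18   -0.25   29.43] th*183 6.1
('low', 0.0045) F xyz_h [-0.1  0.5 -0.8] My 0.76 TCPpal [-110.24   -0.34   29.03] th*183 5.48
('low', 0.004) F xyz_h [-1.   1.9  5.4] My 0.55 TCPpal [-110.23   -0.36   28.94] th*183 4.72
24.175
```

View pics/P.png

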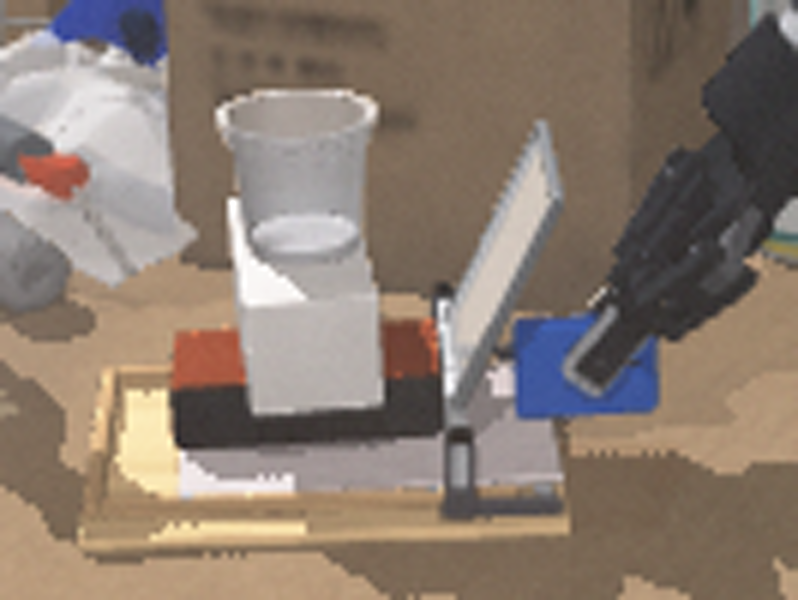

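```bash
cat > pull.py <<'E'
from h import *
import sys
G=np.load("G2.npy")
def prof(s):
    D=.16-(s-.0085); h=.0060
    if D>.030:
        th=min(h/D,.10); return max(0,h-th*D),th
    # blend to nearly flat at height .0068
    k=np.clip((.030-D)/.016,0,1); th=(1-k)*.10+k*.02; zr=max(h-.1*.03,(.0064-th*max(D,0))) ; return max(zr,.003+k*.0036),th
if __name__=="__main__":
    ss=[.020]+list(np.arange(.026,float(sys.argv[1])+1e-6,.008))
    ss=[s for s in ss if s>=float(sys.argv[2])]
    for i,s in enumerate(ss):
        zr,th=prof(s); go(s,zr,th,G,.035); f=rep(round(s,3),G)
        if abs(f[0])>7 or abs(f[1])>8 or abs(f[2])>9: print("STOP");break
    print(bot.read_clock())
    cv2.imwrite(f"pics/pull{ss[-1]:.3f}.png",cv2.resize(bot.camera("scene")[150:270,150:310,::-1],None,fx=5,fy=5,interpolation=cv2.INTER_CUBIC)); print(f"pics/pull{ss[-1]:.3f}.png")
E
python3 -c "
from pull import *
for s in (.02,.06,.1,.12,.13,.14,.145,.15,.16,.17,.19): print(s,np.round(np.array(prof(s))*1000,1))"
python3 pull.py .092 .02
```

```text
0.02 [ 0.  40.4]
0.06 [ 0.  55.3]
0.1 [ 0.  87.6]
0.12 [  1.1 100. ]
0.13 [  2.1 100. ]
0.14 [ 3.8 92.5]
0.145 [ 4.8 67.5]
0.15 [ 5.6 42.5]
0.16 [ 6.6 20. ]
0.17 [ 6.6 20. ]
0.19 [ 6.6 20. ]
0.02 F xyz_h [-0.  -0.8 -1.2] My 0.72 TCPpal [-110.03   -0.39   30.59] th*183 7.56
0.026 F xyz_h [-1.5  0.3 -0.6] My 0.7 TCPpal [-1.1635e+02  7.0000e-02  3.0650e+01] th*183 7.77
0.034 F xyz_h [-2.3  0.9 -0.6] My 0.82 TCPpal [-1.2448e+02 -1.2000e-01  3.1160e+01] th*183 8.33
0.042 F xyz_h [-2.5  0.3 -0.1] My 0.93 TCPpal [-132.42   -0.35   31.71] th*183 8.85
0.05 F xyz_h [-2.7  0.3  0.3] My 0.89 TCPpal [-140.29   -0.37   32.29] th*183 9.43
0.058 F xyz_h [-1.4  0.8  0. ] My 0.82 TCPpal [-148.11   -0.31   32.92] th*183 10.08
0.066 F xyz_h [-1.2  0.8  0.5] My 0.79 TCPpal [-155.95   -0.28   33.64] th*183 10.85
0.074 F xyz_h [-1.1  0.6 -0.1] My 0.8 TCPpal [-163.79   -0.26   34.46] th*183 11.78
0.082 F xyz_h [-2.9 -0.   0.9] My 0.93 TCPpal [-171.74   -0.38   35.47] th*183 12.9
0.09 F xyz_h [-3.2  0.2 -0.2] My 0.94 TCPpal [-179.34   -0.56   36.74] th*183 14.14
27.7917
pics/pull0.090.png
```

View pics/pull0.090.png

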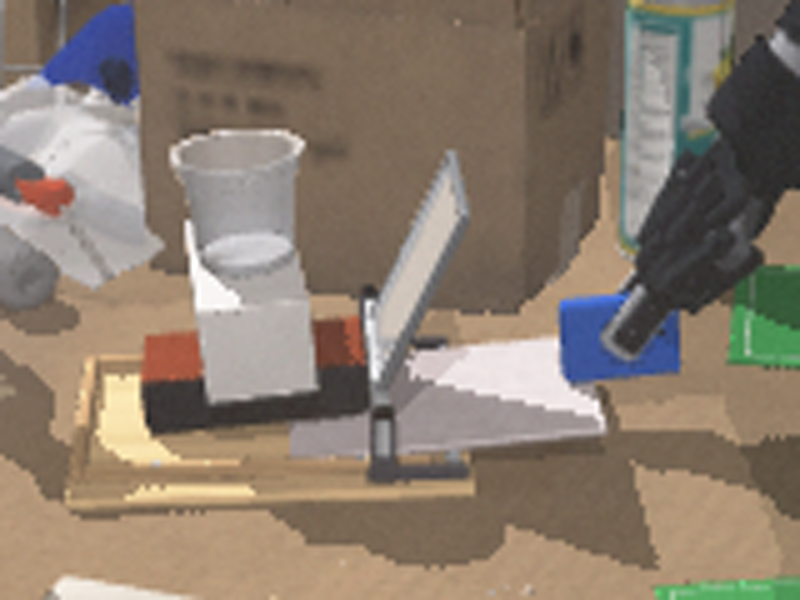

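```bash
python3 pull.py .138 .098
```

```text
0.098 F xyz_h [-2.6  0.5  0.6] My 0.93 TCPpal [-186.88   -0.24   38.16] th*183 15.7
0.106 F xyz_h [-2.1  0.6  1.2] My 1.0 TCPpal [-194.49   -0.37   40.05] th*183 17.72
0.114 F xyz_h [-1.6 -0.6 -1. ] My 1.21 TCPpal [-202.42   -0.4    41.14] th*183 18.46
0.122 F xyz_h [-1.8  0.2 -1.9] My 1.38 TCPpal [-210.4    -0.34   41.86] th*183 18.45
0.13 F xyz_h [-0.8 -0.  -3. ] My 1.37 TCPpal [-218.35   -0.42   42.77] th*183 18.43
0.138 F xyz_h [ 0.2  0.9 -1.4] My 0.78 TCPpal [-225.97   -0.59   43.95] th*183 18.18
30.1167
pics/pull0.138.png
```

```bash
ls -t pics | head -1
```

```text
pull0.138.png
```

View pics/pull0.138.png

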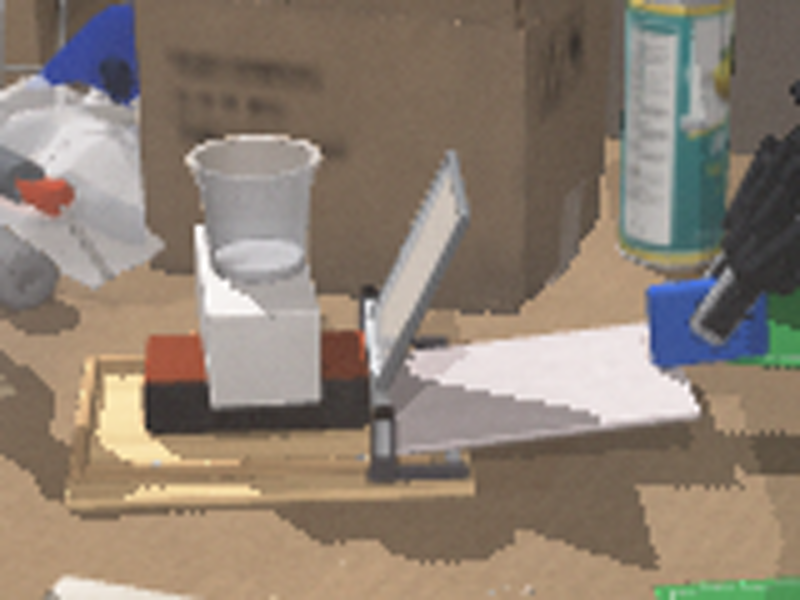

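```bash
python3 pull.py .194 .146
```

```text
0.146 F xyz_h [-0.   0.5 -2. ] My 0.76 TCPpal [-2.3571e+02 -2.2000e-01  3.9040e+01] th*183 11.39
0.154 F xyz_h [-0.   0.1 -1.5] My 0.81 TCPpal [-244.81   -0.27   33.86] th*183 4.08
0.162 F xyz_h [-0.3 -0.7 -0.2] My 0.89 TCPpal [-252.78   -0.44   33.87] th*183 3.65
0.17 F xyz_h [-0.1 -0.2 -1.7] My 0.83 TCPpal [-260.85   -0.44   33.8 ] th*183 3.65
0.178 F xyz_h [-0.3 -0.7 -1. ] My 0.85 TCPpal [-268.89   -0.41   33.76] th*183 3.66
0.186 F xyz_h [-0.2 -0.2 -1. ] My 0.87 TCPpal [-276.86   -0.41   33.78] th*183 3.65
0.194 F xyz_h [ 0.3  1.1 -0.5] My 0.82 TCPpal [-284.86   -0.42   33.76] th*183 3.65
32.95
pics/pull0.194.png
```

```bash
cp pics/$(ls -t pics | head -1) pics/latest1.png
```

```text
(no output)
```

View pics/latest1.png

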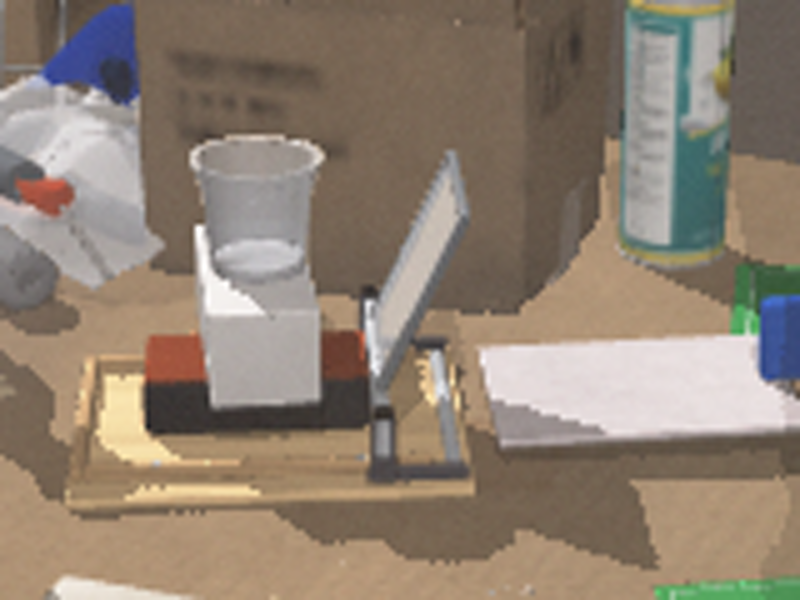

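Run:
```python
from h import *
K,E=cam("scene"); print("spray S bottom", plane(K,E,(284.5,201),0), )
K2,E2=cam("top")
# top: can rim circle top centre px
o1,d1=ray(K2,E2,(120+600/2.3,90+65/2.3)); print("top z=.17", o1+d1*(.175-o1[2])/d1[2])
sp=plane(K,E,(284.5,201),0)
m=np.array([.5795,-.2425]); ym=np.radians(47)
G=np.load("G2.npy"); c0=Tpal(.194,.03,0)[:2,3]
for k in np.linspace(0,1,9):
    c=(1-k)*c0+k*m; y=(1-k)*YH+k*ym
    d=sp[:2]-c; l=np.array([d[0]*np.cos(y)+d[1]*np.sin(y),-d[0]*np.sin(y)+d[1]*np.cos(y)])
    dd=np.maximum(np.abs(l)-[.08,.06],0); print(round(k,2),np.round(c,3),np.round(np.hypot(*dd),3))
```

```text
spray S bottom [ 0.73593352 -0.19790311  0.        ]
top z=.17 [ 0.74788389 -0.20945861  0.175     ]
0.0 [ 0.571 -0.035] 0.165
0.12 [ 0.572 -0.061] 0.152
0.25 [ 0.573 -0.087] 0.137
0.38 [ 0.574 -0.113] 0.121
0.5 [ 0.575 -0.139] 0.104
0.62 [ 0.576 -0.165] 0.086
0.75 [ 0.577 -0.191] 0.068
0.88 [ 0.578 -0.217] 0.06
1.0 [ 0.58  -0.242] 0.064
```

```bash
cat >> h.py <<'E'
def Tm(x,y,z,yw,th=0): return T4(R.from_euler('z',yw).as_matrix()@R.from_euler('y',th).as_matrix(),[x,y,z])
def gm(T,G,speed,uf=None):
    Q=T@G; return bot.move_linear(list(Q[:3,3]),speed=speed,rotation=quat(Q[:3,:3]),until_force=uf)
E
python3 - <<'E'
from h import *
G=np.load("G2.npy"); m=(.5795,-.2425)
go(.194,.045,0,G,.08)
gm(Tm(*m,.045,np.radians(47)),G,.10)
gm(Tm(*m,.015,np.radians(47)),G,.05); rep("",G); print(bot.read_clock())
im=bot.camera("top")[:,:,::-1].copy(); cv2.imwrite("pics/Q.png",im); cv2.imwrite("pics/Qc.png",cv2.resize(im[130:280,310:460],None,fx=4,fy=4,interpolation=cv2.INTER_CUBIC))
im=bot.camera("scene")[:,:,::-1].copy(); cv2.imwrite("pics/Qs.png",im); cv2.imwrite("pics/Qsc.png",cv2.resize(im[130:280,200:400],None,fx=4,fy=4,interpolation=cv2.INTER_CUBIC))
E
```

```text
F xyz_h [ 0.  -0.4 -2.1] My 0.86 TCPpal [-457.48  -93.66   32.71] th*183 -0.04
36.4417
```

View pics/Qc.png

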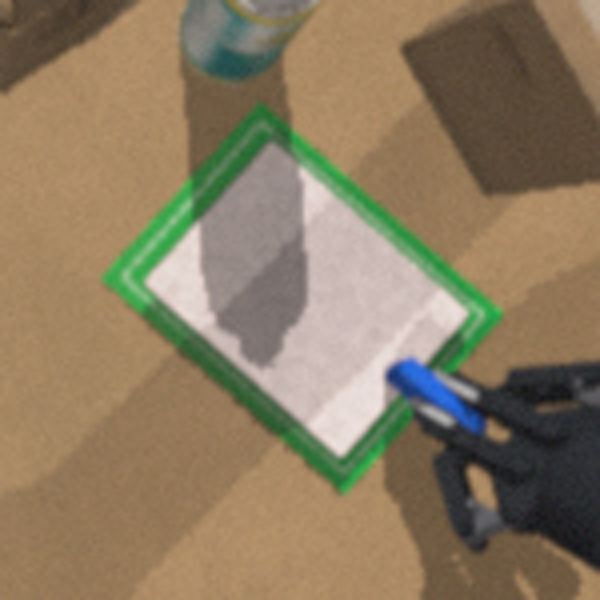

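View pics/Qsc.png

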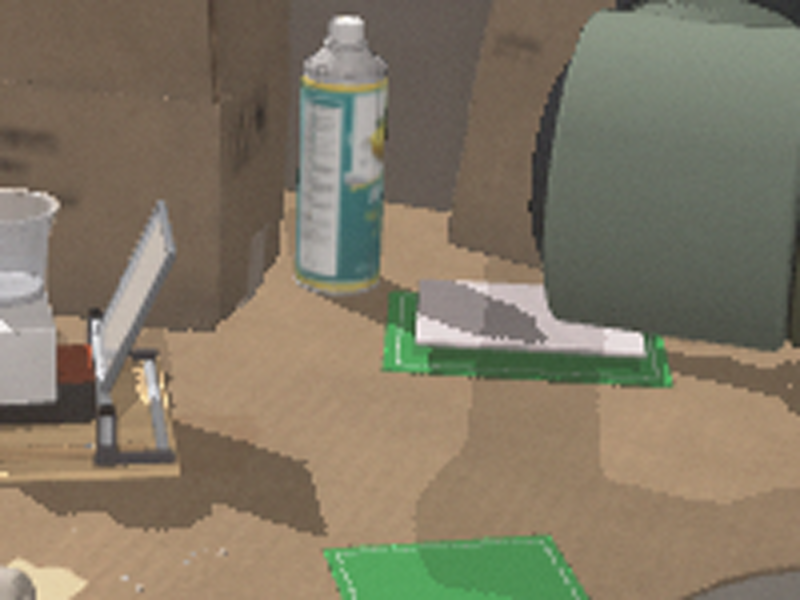

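```bash
cat > meas.py <<'E'
from h import *
def meas(path,z,r=(130,280,310,460)):
    im=cv2.imread(path); K,E=cam("top")
    hsv=cv2.cvtColor(im,cv2.COLOR_BGR2HSV)
    m=((hsv[...,1]<70)&(hsv[...,2]>85)).astype(np.uint8); M=np.zeros_like(m); M[r[0]:r[1],r[2]:r[3]]=m[r[0]:r[1],r[2]:r[3]]
    M=cv2.morphologyEx(M,cv2.MORPH_OPEN,np.ones((5,5)))
    cs,_=cv2.findContours(M,cv2.RETR_EXTERNAL,cv2.CHAIN_APPROX_NONE); cs=[c for c in cs if cv2.contourArea(c)>1000]
    for c in cs:
        print("pal",cv2.boundingRect(c),cv2.minAreaRect((np.array([plane(K,E,q[0],z)[:2] for q in c])*1000).astype(np.float32)))
    g=cv2.inRange(hsv,(50,100,40),(80,255,255)); 
    cs,_=cv2.findContours(g,cv2.RETR_EXTERNAL,cv2.CHAIN_APPROX_NONE); c=max(cs,key=lambda c:cv2.boundingRect(c)[2])
    print("mat",cv2.minAreaRect((np.array([plane(K,E,q[0],.002)[:2] for q in c])*1000).astype(np.float32)))
E
python3 - <<'E'
from meas import *
meas("pics/Q.png",.02)
K,E=cam("top")
C=np.array([plane(K,E,(310+u/4,130+v/4),.02)[:2] for u,v in [(268,138),(470,315),(338,462),(145,285)]])
print(C.mean(0),np.degrees(np.arctan2(*(C[0]-C[1])[::-1])),np.degrees(np.arctan2(*(C[3]-C[2])[::-1])),np.hypot(*(C[0]-C[1])),np.hypot(*(C[0]-C[3])))
E
```

```text
pal (347, 166, 79, 78) ((577.16748046875, -244.01316833496094), (161.9855499267578, 125.322021484375), 46.62924575805664)
mat ((579.80078125, -244.78396606445312), (198.64517211914062, 148.5126190185547), 47.005889892578125)
[ 0.57498271 -0.2437585 ] 46.79956998210118 45.910223581291646 0.16214893101669656 0.11812196148846059
```

Run:
```python
from meas import *
G=np.load("G2.npy"); m=(.5825,-.2435); y=np.radians(47.2)
gm(Tm(*m,.012,y),G,.04)
print(gm(Tm(*m,.0,y),G,.02,3)); f=rep("",G); p,Rm=wpose(); print((T4(Rm,p)@np.linalg.inv(G))[:3,3])
im=bot.camera("top")[:,:,::-1].copy(); cv2.imwrite("pics/R.png",im); cv2.imwrite("pics/Rc.png",cv2.resize(im[130:280,310:460],None,fx=4,fy=4,interpolation=cv2.INTER_CUBIC))
im=bot.camera("scene")[:,:,::-1].copy(); cv2.imwrite("pics/Rs.png",cv2.resize(im[130:280,200:400],None,fx=4,fy=4,interpolation=cv2.INTER_CUBIC))
meas("pics/R.png",.007); print(bot.read_clock())
```

```text
True
 F xyz_h [-2.   0.6  4.6] My 0.31 TCPpal [-456.93  -96.92   19.77] th*183 -0.16
[ 0.58244699 -0.24349856  0.0021013 ]
pal (347, 166, 78, 77) ((579.5203247070312, -244.49002075195312), (161.6300048828125, 122.11075592041016), 47.179168701171875)
mat ((579.6887817382812, -244.5980224609375), (198.6768798828125, 148.49871826171875), 47.067630767822266)
37.4167
```

View pics/Rc.png

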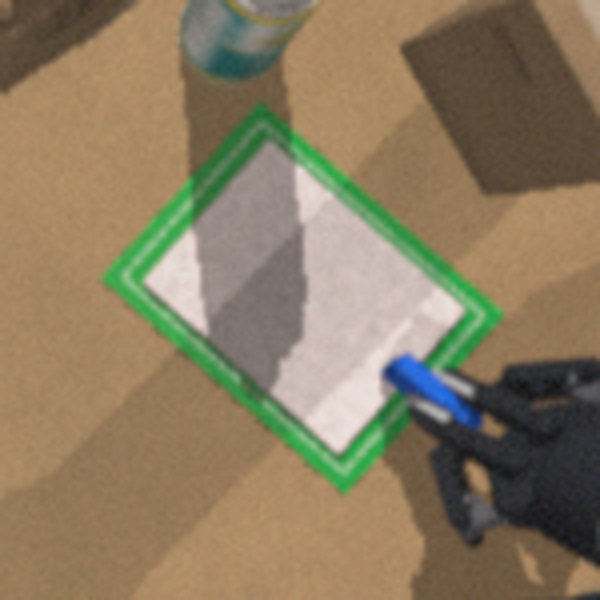

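View pics/Rs.png

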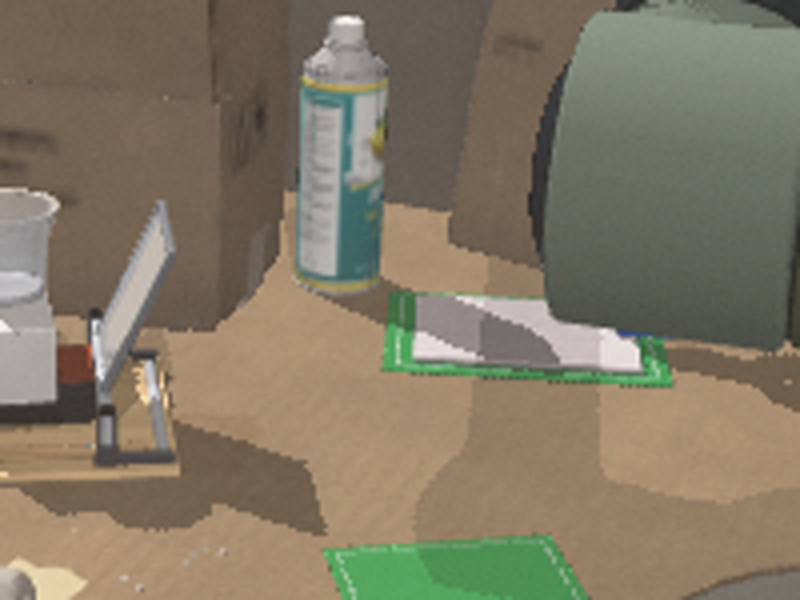

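Centred within 0.2 mm relative to the mat, in contact. Release and retreat along the tool axis.

Run:
```python
from meas import *
bot.set_gripper(0.45); p,Rm=wpose()
print(bot.move_linear(list(p-.10*Rm[:,1]),speed=.08,until_force=8)); p,Rm=wpose()
bot.move_linear(list(p+np.array([-.08,.0,.10])),speed=.15); print(bot.read_clock(),F6())
im=bot.camera("top")[:,:,::-1].copy(); cv2.imwrite("pics/Z.png",im); cv2.imwrite("pics/Zc.png",cv2.resize(im[100:340,140:460],None,fx=2.4,fy=2.4,interpolation=cv2.INTER_CUBIC))
im=bot.camera("scene")[:,:,::-1].copy(); cv2.imwrite("pics/Zs.png",cv2.resize(im[130:300,150:400],None,fx=3,fy=3,interpolation=cv2.INTER_CUBIC))
meas("pics/Z.png",.007)
for t in ("spray","roller"):
    for c in("top","scene"): print(t,c,[(np.round(d["bbox"]).tolist(),round(d["confidence"],2)) for d in bot.search_frame(c,t)[:2]])
```

```text
False
40.1833 (array([-0.09,  0.24, -0.34]), array([-0.44 ,  0.467,  0.036]))
pal (347, 166, 78, 77) ((579.4022827148438, -244.90890502929688), (161.8001708984375, 122.58931732177734), 47.02617263793945)
mat ((579.6480712890625, -244.5040283203125), (198.69857788085938, 148.81210327148438), 47.11023712158203)
spray top [([352.0, 105.0, 42.0, 46.0], 0.74), ([346.0, 168.0, 81.0, 75.0], 0.34)]
spray scene [([307.0, 203.0, 71.0, 21.0], 0.65), ([270.0, 134.0, 26.0, 72.0], 0.57)]
roller top [([148.0, 230.0, 37.0, 39.0], 0.66)]
roller scene [([156.0, 264.0, 54.0, 28.0], 0.69), ([165.0, 179.0, 80.0, 74.0], 0.6)]
```

View pics/Zc.png

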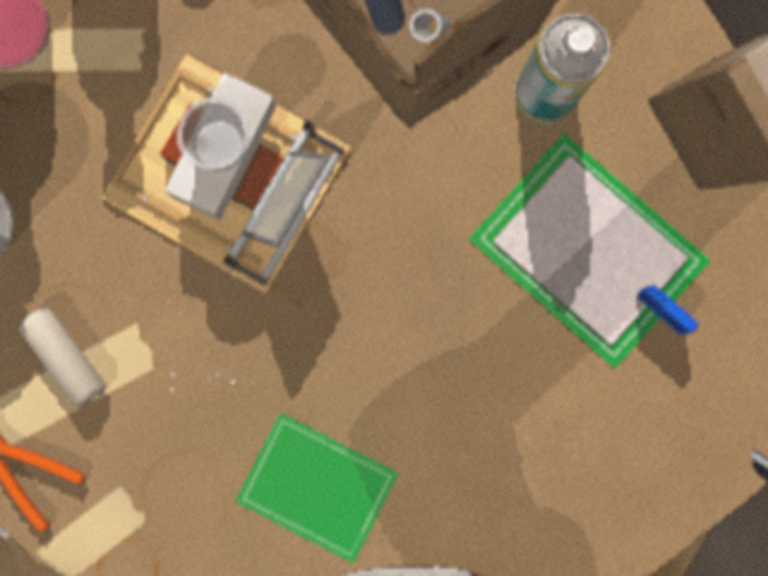

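View pics/Zs.png

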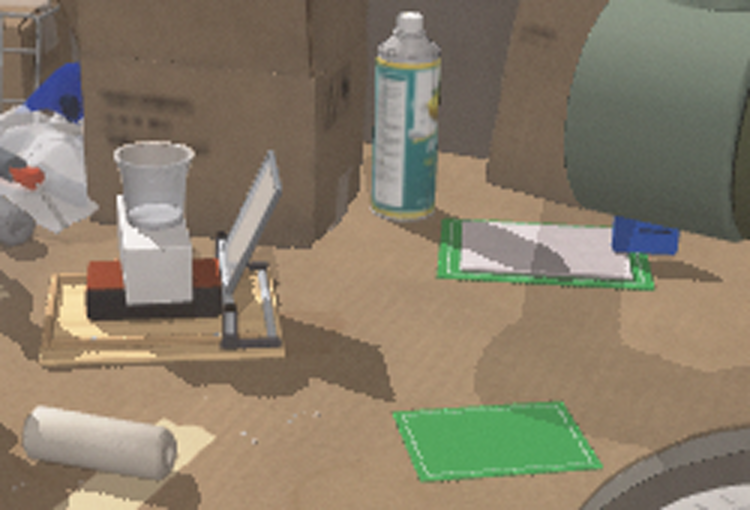

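The views show the palette flat and centred on the large mat with the grip toward the robot. The stack is standing in the holder and the bystanders have not moved.

```bash
python3 -c "
from cell import bot
bot.close_job(); print(bot.read_clock())"
```

```text
the job is handed in; nothing more can be done
the job is handed in; nothing more can be done
```

The palette lies flat on the larger green mat with the blue grip toward the robot. The stack is still standing in the holder, and the job is handed in at about 40 s of the 64 s.

**Pull:**
- The first grasp closed with the palette pushed a little backward. On lifting, the fin bore on something behind it, probably the leaning guard, with up to about 14 N down on the tool. The fin also slipped about 2° in the pads.
- I lowered it, drew it forward until it lightly touched the ridge at about 3.5 N, and gripped again at 120 N. In a test lift it touched something lightly once more (about 8 N), so I lowered it a little before pulling.
- Once the plate was over the ridge, I lowered it to touch the ridge and read a height of about 4.4 mm. I then drew it out with the rear edge low, and forces on the tool stayed at or below about 4 N.

**Place:** I checked the position from the top camera, corrected it by about 3 mm, lowered it to light contact, released it and backed away.

**Last checks:**
- From the top camera, the palette centre is within 0.5 mm of the mat's and its angle within 0.1°. The plate appears flat.
- The sanding block, carton and cup stand in order in the holder.
- The spray can and roller cover are where they were, within 1–3 px in the network boxes and unchanged to the eye.
- Two results disagreed: in the scene view, the network's top hit for the spray can was the mat area, which is a false report. The visual fit of the ridge height gave 2.4 mm, so I relied on the touch measurement instead.

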